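# Pin a stacked heel in the jig

## Task

Make up a stacked heel in the green pinning jig: swing the red keeper arm fully open, stack every tan heel lift on the aluminium pedestal and the black rubber top piece last on top, all lying flat with their holes in line over the jig's hole and their rounded backs squarely towards the jig's post (either face up). Then take the orange-headed pin from its stand and pass it down through the whole stack until it is fully home in the jig, and swing the keeper arm back to its closed stop over the pin. Leave the other things on the bench where they are.

Things in the scene. Friction and masses are not known exactly. Their poses are not given: they have to be found in the camera images.
- lift1_hole (a point): Tan heel lift (one of two to four): D-shaped plate 50 mm wide (y), 50 mm long (x), 12 mm thick (z), with a 15 mm through hole; straight front edge 20 mm from the hole on the -x side, rounded back 30 mm on the +x side, parallel flat sides 25 mm either side. 20 to 45 g, starts flat. Point: middle of its hole, half-way up; z up at the start, both faces alike (either may be up).
- lift1_back (a point): The middle of the rounded back edge of that same plate, 30 mm along +x from its hole, half-way up.
- lift2_hole (a point): Tan heel lift (one of two to four): D-shaped plate 50 mm wide (y), 50 mm long (x), 12 mm thick (z), with a 15 mm through hole; straight front edge 20 mm from the hole on the -x side, rounded back 30 mm on the +x side, parallel flat sides 25 mm either side. 20 to 45 g, starts flat. Point: middle of its hole, half-way up; z up at the start, both faces alike (either may be up).
- lift2_back (a point): The middle of the rounded back edge of that same plate, 30 mm along +x from its hole, half-way up.
- lift3_hole (a point): Tan heel lift (one of two to four): D-shaped plate 50 mm wide (y), 50 mm long (x), 12 mm thick (z), with a 15 mm through hole; straight front edge 20 mm from the hole on the -x side, rounded back 30 mm on the +x side, parallel flat sides 25 mm either side. 20 to 45 g, starts flat. Point: middle of its hole, half-way up; z up at the start, both faces alike (either may be up).
- lift3_back (a point): The middle of the rounded back edge of that same plate, 30 mm along +x from its hole, half-way up.
- lift4_hole (a point): Tan heel lift (one of two to four): D-shaped plate 50 mm wide (y), 50 mm long (x), 12 mm thick (z), with a 15 mm through hole; straight front edge 20 mm from the hole on the -x side, rounded back 30 mm on the +x side, parallel flat sides 25 mm either side. 20 to 45 g, starts flat. Point: middle of its hole, half-way up; z up at the start, both faces alike (either may be up).
- lift4_back (a point): The middle of the rounded back edge of that same plate, 30 mm along +x from its hole, half-way up.
- toppiece_hole (a point): Black rubber top piece (always there): D-shaped plate 50 mm wide (y), 50 mm long (x), 12 mm thick (z), with a 15 mm through hole; straight front edge 20 mm from the hole on the -x side, rounded back 30 mm on the +x side, parallel flat sides 25 mm either side. 20 to 45 g, starts flat. Point: middle of its hole, half-way up; z up at the start, both faces alike (either may be up).
- toppiece_back (a point): The middle of the rounded back edge of that same plate, 30 mm along +x from its hole, half-way up.
- jig_hole (a point): Green jig, fixed. Point: centre of the hole's mouth in the top of its aluminium pedestal (44 x 44 mm), 40 mm above the bench; hole 13.5 mm wide, 32 mm deep, firm floor. x points to the jig's steel post (26 mm thick, 120 mm from the hole), which carries the red keeper arm; z up. Bed plate 8 mm thick, from 55 mm before the hole to 155 mm beyond, 50 mm to either side.
- keeper (a joint): Red keeper arm, a bar 24 x 8 mm reaching 135 mm from the post's upright axis (120 mm along the jig's +x from the hole), underside 136 mm above the bench. Rad: 0 = closed stop, arm along the jig's -x, over the hole; 1.57 = open stop, arm along the jig's -y (counter-clockwise from above). Stays where it is left; about 2 N at its knob moves it.
- keeper_knob (a point): Middle of the black upright knob on the keeper arm, 80 mm from the turning axis: a cylinder 22 mm wide, 35 mm tall (144 to 179 mm above the bench), fixed to the arm, open all round and above.
- pin_head (a point): Steel pin, 100 g, standing in a fixed blue stand at the start. Point: middle of its orange head, a cylinder 22 mm wide, 24 mm tall; z up along the pin. Below it a 12 mm shaft, 98 mm long: the tip is 110 mm below this point. Fully home in the jig its top is 130 mm above the bench, just under the keeper arm.
- pin_tip (a point): Tip of the pin's shaft; the last 8 mm taper from 12 mm to 6 mm wide, so it finds holes a few mm off. In the blue stand (block 44 x 44 mm, 45 mm high, foot 70 x 70 mm, hole 14 mm wide) it rests 8 mm above the bench, and likewise fully home in the jig.
- jar: Bystander: amber jar 60 mm wide, 70 mm tall; origin at its underside.
- lida: Bystander: blue jar lid lying flat, 54 mm wide, 12 mm thick; origin at its underside.
- lidb: Bystander: blue jar lid lying flat, 48 mm wide, 12 mm thick; origin at its underside.
- hammer: Bystander: hammer lying on the bench, about 0.3 m long; origin at its underside.
Things that resemble listed ones, but are neither listed nor needed, are in the scene too. Leave any white or yellow look-alike of the part that bears lift3_hole alone. What is shaped like the part that bears pin_head but turquoise is not meant.

How it is judged (in metres and radians):
On the way, in this order (a step that is already met when the one before it is completed fails the run):
1. the keeper arm is fully open (over 1.4 rad) (value of joint keeper above 1.4 rad), for 0.2 s.
2. all lifts and, on top, the top piece are stacked over the jig's hole (holes within 6 mm of its axis, backs towards the post), the pin not yet in (horizontal distance between each of lift1_hole, lift2_hole, lift3_hole, lift4_hole, toppiece_hole and jig_hole below 0.006 m and z of lift1_hole in the frame of jig_hole between 0.002 and 0.06 m and angle between the z axis of each of lift1_hole, lift2_hole, lift3_hole, lift4_hole, toppiece_hole and the z axis of jig_hole, either way round below 0.12 rad and x of each of lift1_back, lift2_back, lift3_back, lift4_back, toppiece_back in the frame of jig_hole above 0.018 m and y of lift1_back in the frame of jig_hole between -0.012 and 0.012 m and z of lift2_hole in the frame of jig_hole between 0.002 and 0.06 m and y of lift2_back in the frame of jig_hole between -0.012 and 0.012 m and z of lift3_hole in the frame of jig_hole between 0.002 and 0.06 m and y of lift3_back in the frame of jig_hole between -0.012 and 0.012 m and z of lift4_hole in the frame of jig_hole between 0.002 and 0.06 m and y of lift4_back in the frame of jig_hole between -0.012 and 0.012 m and z of toppiece_hole in the frame of jig_hole between 0.002 and 0.06 m and y of toppiece_back in the frame of jig_hole between -0.012 and 0.012 m and ((z of toppiece_hole in the frame of lift1_hole above 0.007 m and angle between lift1_hole's own z axis and vertical below 0.5 rad) or (z of toppiece_hole in the frame of lift1_hole below -0.007 m and angle between lift1_hole's own z axis and vertical above 2.6 rad)) and ((z of toppiece_hole in the frame of lift2_hole above 0.007 m and angle between lift2_hole's own z axis and vertical below 0.5 rad) or (z of toppiece_hole in the frame of lift2_hole below -0.007 m and angle between lift2_hole's own z axis and vertical above 2.6 rad)) and ((z of toppiece_hole in the frame of lift3_hole above 0.007 m and angle between lift3_hole's own z axis and vertical below 0.5 rad) or (z of toppiece_hole in the frame of lift3_hole below -0.007 m and angle between lift3_hole's own z axis and vertical above 2.6 rad)) and ((z of toppiece_hole in the frame of lift4_hole above 0.007 m and angle between lift4_hole's own z axis and vertical below 0.5 rad) or (z of toppiece_hole in the frame of lift4_hole below -0.007 m and angle between lift4_hole's own z axis and vertical above 2.6 rad)) and horizontal distance between pin_tip and jig_hole above 0.03 m), for 0.2 s.
3. the pin stands through the stack, fully home in the jig, the keeper still open (horizontal distance between pin_tip and jig_hole below 0.004 m and z of pin_tip in the frame of jig_hole below -0.028 m and angle between pin_tip's own z axis and vertical below 0.15 rad and horizontal distance between each of lift1_hole, lift2_hole, lift3_hole, lift4_hole, toppiece_hole and jig_hole below 0.008 m and z of lift1_hole in the frame of jig_hole between 0.002 and 0.06 m and angle between the z axis of each of lift1_hole, lift2_hole, lift3_hole, lift4_hole, toppiece_hole and the z axis of jig_hole, either way round below 0.12 rad and x of each of lift1_back, lift2_back, lift3_back, lift4_back, toppiece_back in the frame of jig_hole above 0.018 m and y of lift1_back in the frame of jig_hole between -0.012 and 0.012 m and z of lift2_hole in the frame of jig_hole between 0.002 and 0.06 m and y of lift2_back in the frame of jig_hole between -0.012 and 0.012 m and z of lift3_hole in the frame of jig_hole between 0.002 and 0.06 m and y of lift3_back in the frame of jig_hole between -0.012 and 0.012 m and z of lift4_hole in the frame of jig_hole between 0.002 and 0.06 m and y of lift4_back in the frame of jig_hole between -0.012 and 0.012 m and z of toppiece_hole in the frame of jig_hole between 0.002 and 0.06 m and y of toppiece_back in the frame of jig_hole between -0.012 and 0.012 m and ((z of toppiece_hole in the frame of lift1_hole above 0.007 m and angle between lift1_hole's own z axis and vertical below 0.5 rad) or (z of toppiece_hole in the frame of lift1_hole below -0.007 m and angle between lift1_hole's own z axis and vertical above 2.6 rad)) and ((z of toppiece_hole in the frame of lift2_hole above 0.007 m and angle between lift2_hole's own z axis and vertical below 0.5 rad) or (z of toppiece_hole in the frame of lift2_hole below -0.007 m and angle between lift2_hole's own z axis and vertical above 2.6 rad)) and ((z of toppiece_hole in the frame of lift3_hole above 0.007 m and angle between lift3_hole's own z axis and vertical below 0.5 rad) or (z of toppiece_hole in the frame of lift3_hole below -0.007 m and angle between lift3_hole's own z axis and vertical above 2.6 rad)) and ((z of toppiece_hole in the frame of lift4_hole above 0.007 m and angle between lift4_hole's own z axis and vertical below 0.5 rad) or (z of toppiece_hole in the frame of lift4_hole below -0.007 m and angle between lift4_hole's own z axis and vertical above 2.6 rad)) and value of joint keeper above 1.2 rad), for 0.2 s.
4. the keeper arm is closed (under 0.1 rad) (value of joint keeper below 0.1 rad), for 0.2 s.
At the end, for the whole second after the job is handed in: Lifts and, uppermost, the top piece lie flat on the pedestal, holes within 8 mm of the jig hole's axis, middles of their backs on the post's side within 12 mm of the centre line; pin upright through all, at least 28 mm down the jig's hole; keeper within 0.1 rad of closed (horizontal distance between pin_tip and jig_hole below 0.004 m and z of pin_tip in the frame of jig_hole below -0.028 m and angle between pin_tip's own z axis and vertical below 0.15 rad and horizontal distance between each of lift1_hole, lift2_hole, lift3_hole, lift4_hole, toppiece_hole and jig_hole below 0.008 m and z of lift1_hole in the frame of jig_hole between 0.002 and 0.06 m and angle between the z axis of each of lift1_hole, lift2_hole, lift3_hole, lift4_hole, toppiece_hole and the z axis of jig_hole, either way round below 0.12 rad and x of each of lift1_back, lift2_back, lift3_back, lift4_back, toppiece_back in the frame of jig_hole above 0.018 m and y of lift1_back in the frame of jig_hole between -0.012 and 0.012 m and z of lift2_hole in the frame of jig_hole between 0.002 and 0.06 m and y of lift2_back in the frame of jig_hole between -0.012 and 0.012 m and z of lift3_hole in the frame of jig_hole between 0.002 and 0.06 m and y of lift3_back in the frame of jig_hole between -0.012 and 0.012 m and z of lift4_hole in the frame of jig_hole between 0.002 and 0.06 m and y of lift4_back in the frame of jig_hole between -0.012 and 0.012 m and z of toppiece_hole in the frame of jig_hole between 0.002 and 0.06 m and y of toppiece_back in the frame of jig_hole between -0.012 and 0.012 m and ((z of toppiece_hole in the frame of lift1_hole above 0.007 m and angle between lift1_hole's own z axis and vertical below 0.5 rad) or (z of toppiece_hole in the frame of lift1_hole below -0.007 m and angle between lift1_hole's own z axis and vertical above 2.6 rad)) and ((z of toppiece_hole in the frame of lift2_hole above 0.007 m and angle between lift2_hole's own z axis and vertical below 0.5 rad) or (z of toppiece_hole in the frame of lift2_hole below -0.007 m and angle between lift2_hole's own z axis and vertical above 2.6 rad)) and ((z of toppiece_hole in the frame of lift3_hole above 0.007 m and angle between lift3_hole's own z axis and vertical below 0.5 rad) or (z of toppiece_hole in the frame of lift3_hole below -0.007 m and angle between lift3_hole's own z axis and vertical above 2.6 rad)) and ((z of toppiece_hole in the frame of lift4_hole above 0.007 m and angle between lift4_hole's own z axis and vertical below 0.5 rad) or (z of toppiece_hole in the frame of lift4_hole below -0.007 m and angle between lift4_hole's own z axis and vertical above 2.6 rad)) and value of joint keeper below 0.1 rad and velocity of joint keeper below 0.05 rad/s); the robot touches nothing.
It fails at once if the jar is knocked over (angle between jar's own z axis and vertical above 0.6 rad).
It fails at once if a bystander (jar, blue lid, hammer) is moved more than 50 mm (distance of any of jar, lida, lidb, hammer from where it was at the start of the episode above 0.05 m).
Of lift1, lift2, lift3, lift4 only 2 to 4 are there at a start; the rules pass over those that are not, and their reading is None.
At some moment in a run one of lift1, lift2, lift3, lift4, toppiece may be knocked a few centimetres aside while the robot is not near it.
It also fails if it takes over 210 s, if anything falls off the work surface, if the arm or the gripper's body presses on something with over 40 N, if the wrist force passes 120 N, or if a joint passes its speed limit or range.

## Robot

A 6-joint arm with a two-finger parallel gripper is mounted at the origin on the work surface. World frame = base frame: x ahead of the robot, y to its left, z up, the work surface at z = 0. Lengths are in m, angles in degrees, forces in N, time in s.
With the tool pointing down it reaches from about 0.275 to 0.775 m from the base axis. Payload 14.6 kg.
Tool frame: the origin (TCP) lies at the very end of the fingers, on their centre line; the grasp point (between the pads) lies bot.grip_point_offset behind it (bot.grip_point_offset is the distance from the TCP to the grasp point, in m); z points along the fingers, y is the line along which they close (so a half turn about z gives the same grasp; the last joint's range is limited). The gripper opens to 85 mm and grips with 20 to 120 N. Pads are 22 mm wide; open, the fingers measure 114 mm over their backs; the gripper's body (76 mm by 85 mm) begins 54 mm behind the grasp point. The pads swing forward as they close: fully open they stand 13 mm farther back than shut.
Start: joints at [64.612, 15.075, -2.767, 72.158, 0, 81.102], TCP at [0.149, 0.503, 0.231] pointing down, gripper open.
Joint ranges: [-151.79, 151.79], [-50.71, 97.33], [-67.44, 78.34], [-121.81, 120.89], [-77.56, 73.72], [-180, 180]. Speed limits (degrees/s): [108.29, 108.29, 147.25, 159.86, 180, 180].

## Interface

Orientations are given as a 3x3 rotation matrix whose columns are the frame's x, y, z axes.
In Python, from cell import bot gives the robot as it stands.
- The arm moves only by the tool jog_arm, never from a script. Its argument "steps" is a list of rows, each an object with "delta_pos": the shift along the world's x, y, z in cm, a list of three; "turn": the turn about the world's z in rad. In form: [{"delta_pos": [tx, ty, tz], "turn": turn}, ...]. A call has exactly 5 rows; each row is the pose to reach, as a shift and turn from the pose commanded when the call began; what a row does not reach only later rows make up. A row lasts 1/8 s, in which the tool goes at most 62.5 mm and 10.7 degrees, less where a joint would pass 70% of its speed; a pose out of reach is approached as far as the arm can. A call with a gripper value outside its range is refused whole. "grip" is the opening in per cent of the stroke, from 0 (shut) to 100 (fully open), set as the call begins (left out, the last holds). The fingers move at their own pace and stop on an object; "newtons" is the grip in N (left out, the last holds). Time passes only in rows, so rows that repeat a pose let the fingers close, or fill a call up. It gives the time, the measured TCP pose, the force, the opening and the grip force at its end, in the units of the state.
- bot.get_state(): the state, without advancing time (a new reading comes with each control period).
- bot.read_camera(name): name is "side" or "top"; returns (picture, depth): 480x640x3 uint8, red, green, blue; 480x640 float32, m along the optical axis (not along the pixel's ray), 0 where there is no reading.
- bot.calibration(name): a dict with "fx", "fy", "cx", "cy" (pixels), "world_from_camera" (4x4, takes a point from camera to world coordinates). Camera axes: x right, y up, looking along -z (the intrinsics and any distortion apply to the point x, -y, -z); pixel columns grow to the right and rows downward; lengths in m; the calibration is good to about 2 mm. A picture is of the moment at which its call begins. calibration takes no time and is no camera call.
- bot.sign_off(): hands the job in; it is judged then, once.
Trained networks look in the newest picture that a camera, given by its name, has taken for a name from the list of things; names that differ only in an ending like _2 or _b are one class to them, and where a whole thing is asked for, a point or a joint stands for the part that bears it (a point fixed in the world has none). Each returns a list of dicts, best first, with "p" (0 to 1); they miss things now and then, are a little off and sometimes report something else, mostly with a low value. They report only what shows in the picture. A call takes as long as a camera call. They do not tell look-alikes from the thing itself.
- bot.cut_out(camera, thing): "region" (480x640 bool, what is visible of it) and "bbox" ([left, top, right, bottom] in pixels, round what is visible of it).
The state is a dict: "t": time; "joints": joint angles; "joint_velocities": joint speeds; "joint_efforts": joint torques, N m; "position": TCP position; "ee_rot": TCP orientation; "force": force on the tool from outside, world axes, zero at the start; "torque": the same for the moment, N m; "gripper_width": opening from 0.0 (shut) to 1.0 (fully open); "finger_force": force on a finger pad.
Only numpy, scipy, OpenCV 4.12 (cv2) and the standard library are available. Lean on these libraries where they do the work, as an engineer would, in place of code of your own. Each camera call takes 0.05 s, during which the arm holds its last target. There are 200 camera calls.

## Working session

There is one attempt and no reset: what is moved stays moved. The work goes in short steps, Python scripts to look and compute and a tool call to move; the robot and the scene stay as the last step left them, time stands still between calls to the robot, and variables do not carry over. Pictures are saved under pics/ and viewed, at most 14 in all, crops included, and the job is handed in when it is done.

Besides the shell and the picture viewer there is one more tool, called after "Emit:" by a JSON object that holds its "fn" and its "kwargs". jog_arm: Moves the arm, as the interface text tells. Its arguments: {"type":"object","properties":{"steps":{"type":"array"},"grip":{"type":"number"},"newtons":{"type":"number"}},"required":["steps"]}

```bash
mkdir -p pics; cat > h.py <<'E'
import numpy as np, cv2
from cell import bot
def cloud(name):
    p,d=bot.read_camera(name); c=bot.calibration(name)
    v,u=np.mgrid[0:480,0:640]
    x=(u-c["cx"])/c["fx"]*d; y=(v-c["cy"])/c["fy"]*d
    P=np.stack([x,-y,-d,np.ones_like(d)],-1)@np.array(c["world_from_camera"]).T
    P=P[...,:3]; P[d<=0]=np.nan
    return p,P
def save(p,n): cv2.imwrite("pics/"+n,cv2.cvtColor(p,cv2.COLOR_RGB2BGR))
E
python3 - <<'E'
from h import *
s=bot.get_state(); print(s["t"],s["position"],s["ee_rot"],s["gripper_width"],bot.grip_point_offset)
for n in("top","side"):
    p,P=cloud(n); save(p,n+"0.png"); np.save(n+"P.npy",P)
    print({k:np.round(v,3).tolist() if not isinstance(v,str) else v for k,v in bot.calibration(n).items()})
    for t in("lift1_hole","toppiece_hole","jig_hole","keeper","keeper_knob","pin_head","jar","lida","hammer"):
        try:
            for r in bot.cut_out(n,t):
                m=r["region"]; q=P[m]; print(n,t,round(r["p"],2),r["bbox"],m.sum(),np.round(np.nanmedian(q,0),3),np.round(np.nanpercentile(q[:,2],95),3))
        except Exception as e: print(n,t,e)
E
```

```text
0.0 [0.14889864 0.50314388 0.23081019] [[-9.58867433e-01  2.83853839e-01 -4.94200121e-04]
 [ 2.83854202e-01  9.58866952e-01 -9.79621037e-04]
 [ 1.95802972e-04 -1.07960749e-03 -9.99999398e-01]] 0.9994857783528335 0.0187
{'fx': 560.245, 'fy': 560.245, 'cx': 322.852, 'cy': 243.419, 'world_from_camera': [[0.004, 0.99, -0.138, 0.33], [-1.0, 0.005, 0.013, 0.016], [0.014, 0.138, 0.99, 1.276], [0.0, 0.0, 0.0, 1.0]]}
top lift1_hole 0.88 [139.5, 239.4, 168.1, 266.0] 574 [0.488 0.384 0.011] 0.015
top lift1_hole 0.6 [214.8, 284.9, 237.5, 308.7] 509 [0.384 0.216 0.011] 0.015
top toppiece_hole 0.85 [403.5, 282.4, 432.9, 313.4] 512 [ 0.384 -0.211  0.01 ] 0.015
top jig_hole 0.98 [308.0, 185.7, 366.6, 278.0] 3961 [ 0.52  -0.03   0.009] 0.148
top keeper 0.72 [328.3, 183.2, 356.4, 257.7] 865 [ 0.539 -0.036  0.144] 0.178
top keeper_knob 0.83 [326.1, 181.5, 353.9, 256.5] 921 [ 0.543 -0.036  0.144] 0.177
top pin_head 0.7 [252.3, 225.3, 261.4, 235.6] 131 [0.523 0.136 0.119] 0.123
top jar 0.82 [201.2, 120.7, 228.2, 156.2] 771 [0.733 0.248 0.066] 0.073
top lida 0.69 [154.2, 159.9, 179.6, 184.3] 452 [0.674 0.
[... 859 characters left out ...]
 keeper 0.34 [415.3, 291.8, 440.2, 308.7] 336 [ 0.669 -0.178  0.011] 0.014
side keeper_knob 0.63 [316.2, 214.8, 376.3, 254.2] 902 [ 0.526 -0.043  0.144] 0.178
side keeper_knob 0.2 [299.5, 350.8, 334.6, 380.7] 653 [ 0.381 -0.216  0.011] 0.014
side pin_head 0.76 [285.5, 166.4, 297.2, 198.8] 201 [0.537 0.227 0.106] 0.13
side pin_head 0.71 [238.9, 170.3, 260.7, 187.9] 274 [0.484 0.38  0.011] 0.014
side pin_head 0.63 [295.6, 194.1, 311.5, 232.3] 253 [0.521 0.132 0.084] 0.123
side jar 0.78 [343.3, 151.1, 367.0, 186.9] 630 [0.73  0.234 0.048] 0.072
side lida 0.29 [224.4, 224.0, 251.0, 242.9] 327 [0.382 0.21  0.011] 0.014
side hammer 0.6 [422.6, 312.1, 551.7, 359.8] 2084 [ 0.695 -0.296  0.022] 0.027
```

View pics/top0.png

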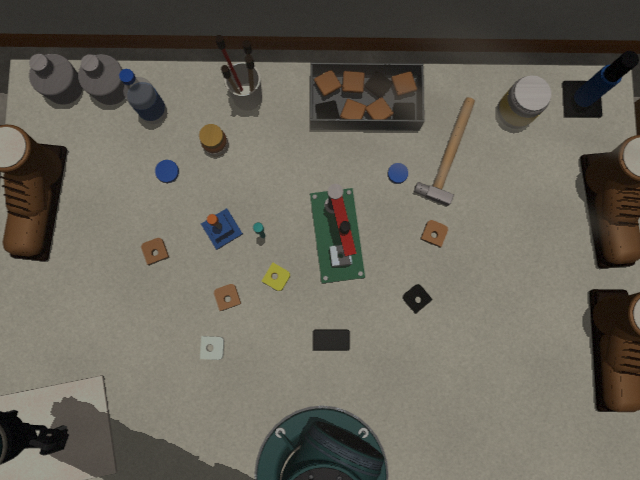

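View pics/side0.png

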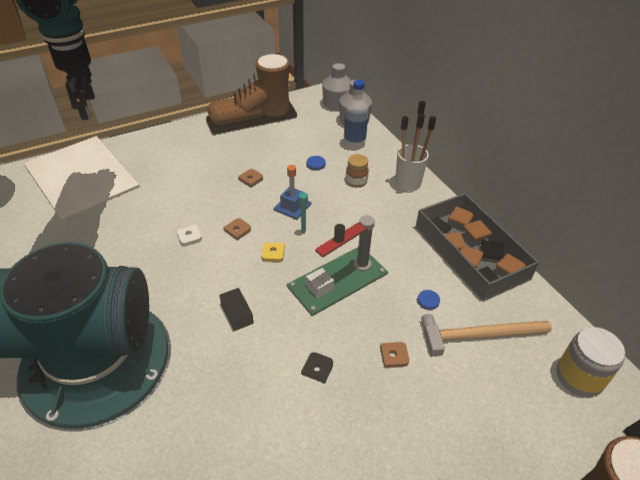

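The top view shows three tan lifts at (154,251), (228,297) and (434,233). The black top piece is at (417,298), the orange pin at (213,222) and the jig at (338,235), with the post towards +x. The white, yellow and turquoise decoys and the scrap tray stay untouched. Next I rectify the views for exact poses.

```bash
cat >> h.py <<'E'
def rect(img,name,cx,cy,z,half,ppm):
    c=bot.calibration(name); n=int(2*half*ppm)
    j,i=np.meshgrid(np.arange(n),np.arange(n))
    X=cx+half/1000-i/ppm/1000; Y=cy+half/1000-j/ppm/1000   # up=+x, left=+y
    W=np.stack([X,Y,np.full(X.shape,z),np.ones(X.shape)],-1)@np.linalg.inv(np.array(c["world_from_camera"])).T
    u=c["fx"]*W[...,0]/-W[...,2]+c["cx"]; v=c["fy"]*-W[...,1]/-W[...,2]+c["cy"]
    return cv2.remap(img,u.astype(np.float32),v.astype(np.float32),cv2.INTER_CUBIC)
E
sed -i 's/half\/1000/half\/1000/' h.py
python3 - <<'E'
from h import *
T=cv2.cvtColor(cv2.imread("pics/top0.png"),cv2.COLOR_BGR2RGB);S=cv2.cvtColor(cv2.imread("pics/side0.png"),cv2.COLOR_BGR2RGB)
L=[(.488,.384),(.384,.216),(.531,-.261),(.384,-.211)]
rows=[]
for im,n in((T,"top"),(S,"side")):
    rows.append(np.hstack([cv2.convertScaleAbs(rect(im,n,x,y,.012,40,2.5),alpha=2) for x,y in L]))
j=[cv2.convertScaleAbs(rect(im,n,.5,-.04,z,66,1.5),alpha=2) for im,n,z in((T,"top",.04),(T,"top",.144),(S,"side",.04),(S,"side",.144))]
rows.append(np.hstack([cv2.resize(q,(200,200)) for q in j]))
save(np.vstack(rows),"rect.png")
P=np.load("topP.npy"); Q=np.load("sideP.npy")
for n,A in(("top",P),("side",Q)):
    q=A.reshape(-1,3); im=(T if n=="top" else S).reshape(-1,3).astype(int)
    b=(abs(q[:,0]-.53)<.12)&(abs(q[:,1]+.03)<.1)
    for nm,lo,hi in(("ped",.034,.046),("arm",.138,.15),("knob",.17,.185),("bed",.005,.012)):
        m=b&(q[:,2]>lo)&(q[:,2]<hi); 
        if nm=="bed": m&=(im[:,1]>im[:,0]+10)
        if nm=="arm": m&=(im[:,0]>im[:,1]+30)
        if m.sum()>4:
            r=cv2.minAreaRect((q[m][:,:2]*1000).astype(np.float32)); print(n,nm,m.sum(),np.round(q[m].mean(0),4),r)
    for nm,cx,cy in(("pin",.537,.228),):
        m=(abs(q[:,0]-cx)<.03)&(abs(q[:,1]-cy)<.03)&(q[:,2]>.1); r=cv2.minAreaRect((q[m][:,:2]*1000).astype(np.float32)); print(n,nm,m.sum(),r,np.nanmax(q[m][:,2]))
        m=m&(q[:,2]>.12); print(np.round(np.median(q[m],0),4),m.sum())
E
```

```text
top ped 286 [ 0.4768 -0.0346  0.0389] ((523.4953002929688, -31.613502502441406), (137.01608276367188, 43.81882858276367), 8.659759521484375)
top arm 537 [ 0.5248 -0.0401  0.143 ] ((525.252685546875, -40.33544921875), (122.46588897705078, 23.78704261779785), 13.677671432495117)
top knob 92 [ 0.5183 -0.0413  0.1775] ((518.4984741210938, -41.457942962646484), (19.54442596435547, 20.39868927001953), 69.61547088623047)
top bed 1864 [ 0.5186 -0.0281  0.0078] ((527.2703247070312, -32.42064666748047), (209.71507263183594, 99.00558471679688), 7.737489223480225)
top pin 105 ((540.0279541015625, 232.2508544921875), (20.937637329101562, 19.238388061523438), 45.54610061645508) 0.13355661225308513
[0.5399 0.2325 0.1291] 91
side ped 390 [ 0.4875 -0.0415  0.0394] ((527.6966552734375, -33.90301513671875), (150.60546875, 47.07694625854492), 8.170554161071777)
side arm 479 [ 0.5214 -0.0449  0.1433] ((523.56298828125, -42.36811828613281), (123.83345031738281, 26.99340057373047), 14.58627986907959)
side knob 93 [ 0.5156 -0.0459  0.1773] ((516.4031982421875, -44.42688751220703), (22.74728012084961, 20.291772842407227), 63.024261474609375)
side bed 2075 [ 0.5215 -0.0418  0.0079] ((525.0222778320312, -34.145896911621094), (211.2163543701172, 103.38307189941406), 7.610225677490234)
side pin 107 ((537.826171875, 229.01791381835938), (21.49725914001465, 20.852270126342773), 3.094909191131592) 0.1340017733579535
[0.5374 0.2265 0.1284] 63
```

View pics/rect.png

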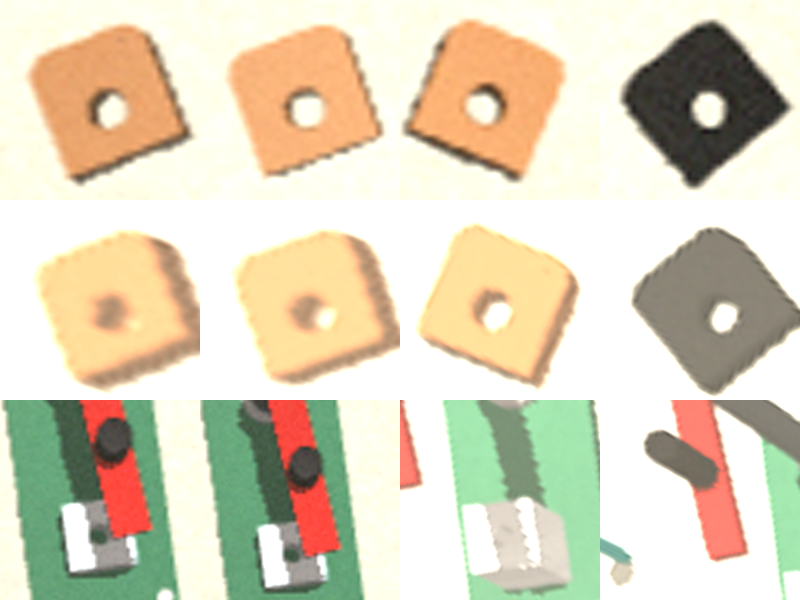

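```bash
cat >> h.py <<'E'
def poly(x,y,a):
    t=np.linspace(-1,1,9)*0.9
    back=[(18,25)]+[(30-5*0 - 12*(abs(s)**3)*0.6, -25*s*-1*-1) for s in []]
    P=np.array([(-20,-25),(18,-25),(25,-19),(29,-9),(30,0),(29,9),(25,19),(18,25),(-20,25)],float)
    c,s=np.cos(a),np.sin(a); return P@np.array([[c,s],[-s,c]])+[x,y]
def fit(img,name,cx,cy,z,col,half=45,ppm=2.):
    """hole x,y (m) and yaw of plate whose top face lies at z"""
    r=rect(img,name,cx,cy,z,half,ppm).astype(int); n=r.shape[0]
    if col=="tan": m=(r[...,0]>r[...,2]*1.45)&(r[...,0]>0.72*np.percentile(r[...,0],[60])[0]*0.8)
    else: m=r.max(-1)<0.45*np.median(r.max(-1)[:8])
    m=m.astype(np.uint8); 
    def sc(x,y,a):
        t=np.zeros((n,n),np.uint8); q=poly(x,y,a); px=np.stack([(half-q[:,1])*ppm,(half-q[:,0])*ppm],-1)
        cv2.fillPoly(t,[np.round(px*16).astype(np.int32)],1,shift=4)
        cv2.circle(t,(int(round((half-y)*ppm)),int(round((half-x)*ppm))),int(7*ppm),0,-1)
        return (t&m).sum()/max(1,(t|m).sum())
    from scipy.optimize import differential_evolution as de
    o=de(lambda p:-sc(*p),[(-20,20),(-20,20),(-np.pi,np.pi)],seed=1,popsize=20,maxiter=60,tol=1e-6)
    return cx+o.x[0]/1000,cy+o.x[1]/1000,np.degrees(o.x[2]),-o.fun
E
python3 - <<'E'
from h import *
T=cv2.cvtColor(cv2.imread("pics/top0.png"),cv2.COLOR_BGR2RGB);S=cv2.cvtColor(cv2.imread("pics/side0.png"),cv2.COLOR_BGR2RGB)
for x,y,c in[(.488,.384,"tan"),(.384,.216,"tan"),(.531,-.261,"tan"),(.384,-.211,"black")]:
    for im,n in((T,"top"),(S,"side")): print(n,np.round(fit(im,n,x,y,.012,c),4))
E
```

```text
top [ 0.4851  0.3809 21.7006  0.9277]
side [ 0.4836  0.3799 21.7043  0.923 ]
top [ 0.381   0.2137 19.6637  0.9342]
side [ 0.3797  0.2127 20.5747  0.9279]
top [  0.5296  -0.2549 -22.7048   0.9306]
side [  0.5281  -0.2569 -21.7351   0.9357]
top [ 0.3805 -0.2143 39.2319  0.9426]
side [ 0.3775 -0.2202 39.9174  0.8729]
```

Emit:
{"fn": "jog_arm", "kwargs": {"steps": [{"delta_pos": [6,0,0],"turn": 0},{"delta_pos": [11,-5,0],"turn": 0},{"delta_pos": [16,-9,0],"turn": 0},{"delta_pos": [21,-13,0],"turn": 0},{"delta_pos": [26,-17,0],"turn": 0}], "grip": 45}}

```text
t: 1.62
position: [0.4005, 0.3399, 0.2314]
ee_rot: [[-0.959, 0.284, 0.0], [0.284, 0.959, 0.0], [-0.0, 0.0, -1.0]]
force: [0.6, 0.7, -0.1]
gripper_width: 0.446
finger_force: 0.0
```

Emit:
{"fn": "jog_arm", "kwargs": {"steps": [{"delta_pos": [2,-5.8,0],"turn": 0.14},{"delta_pos": [4,-11.6,0],"turn": 0.28},{"delta_pos": [6,-17.4,0],"turn": 0.42},{"delta_pos": [8,-23,0],"turn": 0.53},{"delta_pos": [9,-29,0],"turn": 0.53}]}}

```text
t: 2.25
position: [0.4897, 0.0494, 0.2313]
ee_rot: [[-0.97, -0.242, 0.0], [-0.242, 0.97, 0.0], [-0.0, -0.0, -1.0]]
force: [0.8, 0.2, -0.5]
gripper_width: 0.453
finger_force: 0.0
```

Emit:
{"fn": "jog_arm", "kwargs": {"steps": [{"delta_pos": [1,-5,0],"turn": 0},{"delta_pos": [1.8,-8.6,0],"turn": 0},{"delta_pos": [1.8,-8.6,0],"turn": 0},{"delta_pos": [1.8,-8.6,-2],"turn": 0},{"delta_pos": [1.8,-8.6,-2],"turn": 0}]}}

```text
t: 2.88
position: [0.5062, -0.0338, 0.2105]
ee_rot: [[-0.971, -0.24, -0.002], [-0.24, 0.971, 0.001], [0.002, 0.001, -1.0]]
force: [1.1, -0.7, 0.4]
gripper_width: 0.453
finger_force: 0.0
```

```bash
python3 - <<'E'
from h import *
s=bot.get_state(); print(s["t"],s["position"],s["joints"])
a,_=cloud("top"); b,_=cloud("side")
save(np.hstack([cv2.resize(a[140:300,240:440],(400,320)),cv2.resize(b[120:320,230:430],(400,320))]),"k1.png")
E
```

```text
2.875 [ 0.50623823 -0.03377428  0.21050938] [-1.30306478e+01  1.38581151e+01 -7.72752502e+00  6.85340718e+01
  7.64140157e-03 -2.69413394e+01]
```

View pics/k1.png

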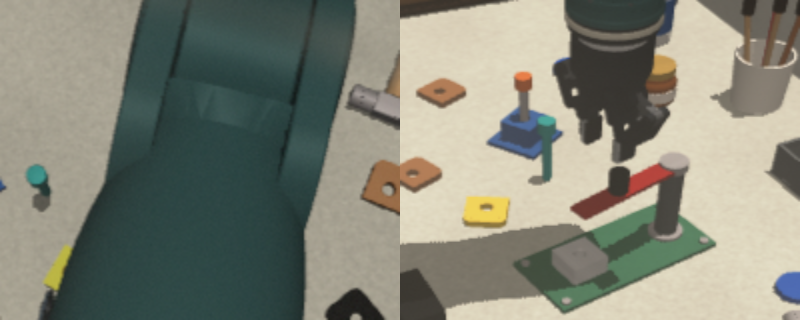

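The gripper is 14 mm short of the knob (side crop knob at (619,180)). I correct and descend around it.

Emit:
{"fn": "jog_arm", "kwargs": {"steps": [{"delta_pos": [1.1,-0.9,0],"turn": 0},{"delta_pos": [1.1,-0.9,0],"turn": 0},{"delta_pos": [1.1,-0.9,-2.5],"turn": 0},{"delta_pos": [1.1,-0.9,-4.5],"turn": 0},{"delta_pos": [1.1,-0.9,-5.5],"turn": 0}]}}

```text
t: 3.6
position: [0.5178, -0.0436, 0.1556]
ee_rot: [[-0.971, -0.24, -0.001], [-0.24, 0.971, 0.0], [0.001, 0.0, -1.0]]
force: [0.6, -0.2, -0.2]
gripper_width: 0.45
finger_force: 0.0
```

```bash
python3 - <<'E'
from h import *
s=bot.get_state(); print(s["t"],s["position"],s["force"])
b,_=cloud("side")
save(cv2.resize(b[150:300,270:430],(640,600)),"k2.png")
E
```

```text
3.6 [ 0.51783699 -0.04360604  0.15558478] [ 0.6264075  -0.20264565 -0.2467976 ]
```

View pics/k2.png

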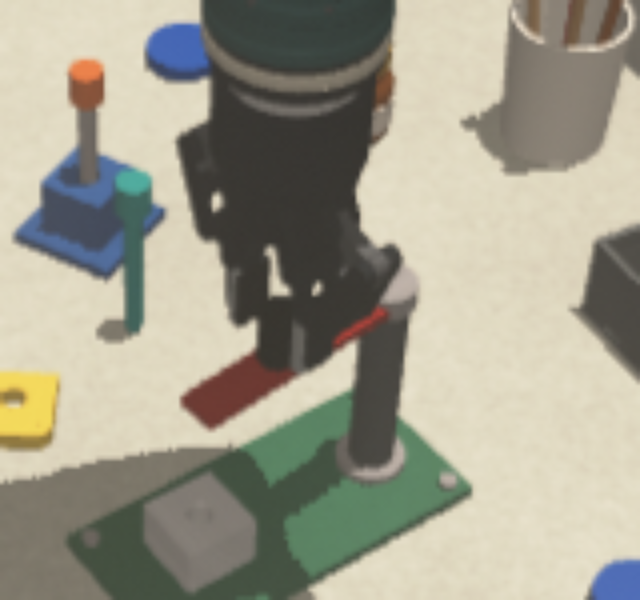

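The fingers straddle the knob (around (290,320)). I close them lightly and sweep the arc.

Emit:
{"fn": "jog_arm", "kwargs": {"steps": [{"delta_pos": [0,0,0],"turn": 0},{"delta_pos": [0,0,0],"turn": 0},{"delta_pos": [0,0,0],"turn": 0},{"delta_pos": [0,0,0],"turn": 0},{"delta_pos": [0,0,0],"turn": 0}], "grip": 30, "newtons": 20}}

```text
t: 4.28
position: [0.5181, -0.0436, 0.1564]
ee_rot: [[-0.971, -0.24, 0.0], [-0.24, 0.971, -0.0], [-0.0, -0.0, -1.0]]
force: [-0.1, 0.7, 0.3]
gripper_width: 0.297
finger_force: 0.0
```

Emit:
{"fn": "jog_arm", "kwargs": {"steps": [{"delta_pos": [0.45,-1.3,0],"turn": 0.174},{"delta_pos": [1.13,-2.5,0],"turn": 0.349},{"delta_pos": [2.0,-3.6,0],"turn": 0.524},{"delta_pos": [3.06,-4.5,0],"turn": 0.698},{"delta_pos": [4.25,-5.25,0],"turn": 0.873}]}}

```text
t: 4.9
position: [0.5603, -0.0962, 0.1562]
ee_rot: [[-0.435, -0.9, -0.001], [-0.9, 0.435, 0.0], [0.0, 0.001, -1.0]]
force: [-1.8, 2.8, 0.8]
gripper_width: 0.3
finger_force: 1.4
```

```bash
python3 - <<'E'
from h import *
s=bot.get_state(); print(s["t"],s["position"],s["force"],s["gripper_width"],s["joints"])
E
```

```text
4.9 [ 0.56030161 -0.09621297  0.15617776] [-1.83507843  2.8202492   0.77135369] 0.3003150787291536 [-1.79595706e+01  2.11806343e+01 -5.52270149e+00  6.33623778e+01
  8.37626667e-03 -8.21785886e+01]
```

Emit:
{"fn": "jog_arm", "kwargs": {"steps": [{"delta_pos": [1.3,-0.5,0],"turn": 0.174},{"delta_pos": [2.67,-0.77,0],"turn": 0.349},{"delta_pos": [4.07,-0.79,0],"turn": 0.524},{"delta_pos": [4.5,-0.75,0],"turn": 0.576},{"delta_pos": [4.5,-0.75,0],"turn": 0.576}]}}

```text
t: 5.52
position: [0.6057, -0.1036, 0.156]
ee_rot: [[0.12, -0.993, -0.0], [-0.993, -0.12, 0.0], [-0.0, 0.0, -1.0]]
force: [0.4, -0.2, -0.0]
gripper_width: 0.3
finger_force: 0.0
```

Emit:
{"fn": "jog_arm", "kwargs": {"steps": [{"delta_pos": [0,0,0],"turn": 0},{"delta_pos": [0,0,0],"turn": 0},{"delta_pos": [0,0,0],"turn": 0},{"delta_pos": [0,0,3],"turn": 0},{"delta_pos": [0,0,6],"turn": 0}], "grip": 60}}

```text
t: 6.15
position: [0.6053, -0.1035, 0.217]
ee_rot: [[0.12, -0.993, -0.0], [-0.993, -0.12, 0.0], [-0.0, 0.0, -1.0]]
force: [0.0, -0.0, -0.6]
gripper_width: 0.603
finger_force: 0.0
```

Emit:
{"fn": "jog_arm", "kwargs": {"steps": [{"delta_pos": [0,0,3],"turn": 0},{"delta_pos": [-3,-4,3],"turn": -0.17},{"delta_pos": [-3,-9,3],"turn": -0.34},{"delta_pos": [-3,-14,3],"turn": -0.51},{"delta_pos": [-3,-14,3],"turn": -0.68}], "grip": 80}}

```text
t: 6.78
position: [0.5751, -0.2467, 0.2457]
ee_rot: [[-0.539, -0.842, -0.0], [-0.842, 0.539, -0.0], [0.0, 0.0, -1.0]]
force: [-0.2, 2.0, 0.0]
gripper_width: 0.8
finger_force: 0.0
```

```bash
python3 - <<'E'
from h import *
s=bot.get_state(); print(s["t"],s["position"],s["joints"])
for n in("top","side"):
    p,P=cloud(n); save(p,n+"1.png")
    q=P.reshape(-1,3);im=p.reshape(-1,3).astype(int)
    m=(abs(q[:,0]-.58)<.13)&(abs(q[:,1]+.05)<.13)&(q[:,2]>.138)&(q[:,2]<.15)&(im[:,0]>im[:,1]+30)
    print(n,m.sum(),cv2.minAreaRect((q[m][:,:2]*1000).astype(np.float32)) if m.sum()>5 else 0)
    m=(abs(q[:,0]-.48)<.1)&(abs(q[:,1]+.04)<.1)&(q[:,2]>.034)&(q[:,2]<.046)
    print(m.sum(),cv2.minAreaRect((q[m][:,:2]*1000).astype(np.float32)) if m.sum()>5 else 0)
    for x,y,c in[(.488,.384,"tan"),(.384,.216,"tan"),(.531,-.261,"tan"),(.384,-.211,"black")]: print(n,np.round(fit(p,n,x,y,.012,c),4))
save(np.hstack([cv2.resize(cv2.imread("pics/top1.png")[130:330,140:460][...,::-1],(400,250)),cv2.resize(cv2.imread("pics/side1.png")[130:390,220:480][...,::-1],(250,250))]),"m1.png")
E
```

```text
6.775 [ 0.57513609 -0.24674313  0.24573909] [-3.06655706e+01  2.52218511e+01  1.50904055e+01  7.98808512e+01
 -2.08437880e-02 -8.80689543e+01]
top 544 ((604.2258911132812, -96.07842254638672), (25.31303596496582, 122.58467102050781), 5.496058464050293)
359 ((477.8443603515625, -38.85506820678711), (44.35881042480469, 44.123958587646484), 7.9499430656433105)
top [ 0.4851  0.3809 21.7104  0.9282]
top [ 0.3659  0.2352 48.9242  0.    ]
top [ 0.5129 -0.2418 48.9242  0.    ]
top [ 0.3659 -0.1918 48.9242  0.    ]
side 431 ((602.027587890625, -97.63182067871094), (26.656145095825195, 125.53195190429688), 5.673800468444824)
342 ((476.39019775390625, -41.325016021728516), (46.28826904296875, 47.71237564086914), 7.7212233543396)
side [ 0.4831  0.3794 22.4883  0.8951]
side [ 0.3795  0.2122 19.6003  0.9059]
side [  0.5256  -0.2599 -22.6531   0.8428]
side [ 3.893000e-01 -2.105000e-01 -1.333062e+02  5.100000e-03]
```

View pics/m1.png

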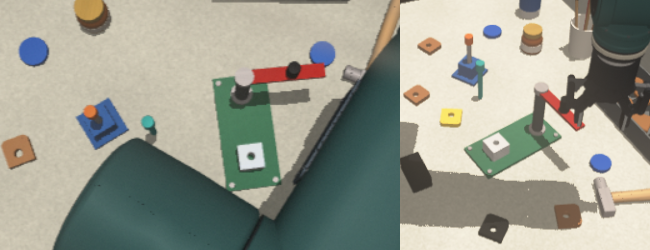

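The keeper is open (about 1.53 rad) and the jig hole is at (477.1,-40.1) mm with yaw 7.8°. Next is the lift at (529,-256).

Emit:
{"fn": "jog_arm", "kwargs": {"steps": [{"delta_pos": [-2,-0.4,0],"turn": -0.174},{"delta_pos": [-4.6,-0.9,0],"turn": -0.349},{"delta_pos": [-4.6,-0.9,-3],"turn": -0.523},{"delta_pos": [-4.6,-0.9,-6],"turn": -0.698},{"delta_pos": [-4.6,-0.9,-9],"turn": -0.872}]}}

```text
t: 7.5
position: [0.5296, -0.2519, 0.1557]
ee_rot: [[-0.99, -0.138, 0.001], [-0.138, 0.99, -0.0], [-0.0, -0.0, -1.0]]
force: [0.4, 0.0, 0.4]
gripper_width: 0.801
finger_force: 0.0
```

Emit:
{"fn": "jog_arm", "kwargs": {"steps": [{"delta_pos": [0,0,0],"turn": -0.174},{"delta_pos": [0,0,-2],"turn": -0.349},{"delta_pos": [0,0,-4],"turn": -0.522},{"delta_pos": [0,0,-6],"turn": -0.522},{"delta_pos": [0,0,-8],"turn": -0.522}]}}

```text
t: 8.12
position: [0.5297, -0.2519, 0.0759]
ee_rot: [[-0.93, 0.368, 0.0], [0.368, 0.93, -0.0], [-0.0, 0.0, -1.0]]
force: [-0.6, 0.0, -0.2]
gripper_width: 0.799
finger_force: 0.0
```

```bash
cat >> h.py <<'E'
def st():
    s=bot.get_state(); R=np.array(s["ee_rot"]); g=np.degrees(np.arctan2(R[1,1],R[0,1]))-90
    print("t",s["t"],"pos",np.round(s["position"],4),"g",round((g+90)%180-90,2),"w",round(s["gripper_width"]*85,1),"F",np.round(s["force"],1),"ff",s["finger_force"],"j",np.round(s["joints"],0))
E
python3 - <<'E'
from h import *
st()
p,P=cloud("side"); save(cv2.resize(p[270:430,300:500],(750,600)),"l3.png")
E
```

```text
t 8.125 pos [ 0.5297 -0.2519  0.0759] g -21.62 w 67.9 F [-0.6  0.  -0.2] ff 0.0 j [-33.  26. -11.  53.   0. -12.]
```

View pics/l3.png

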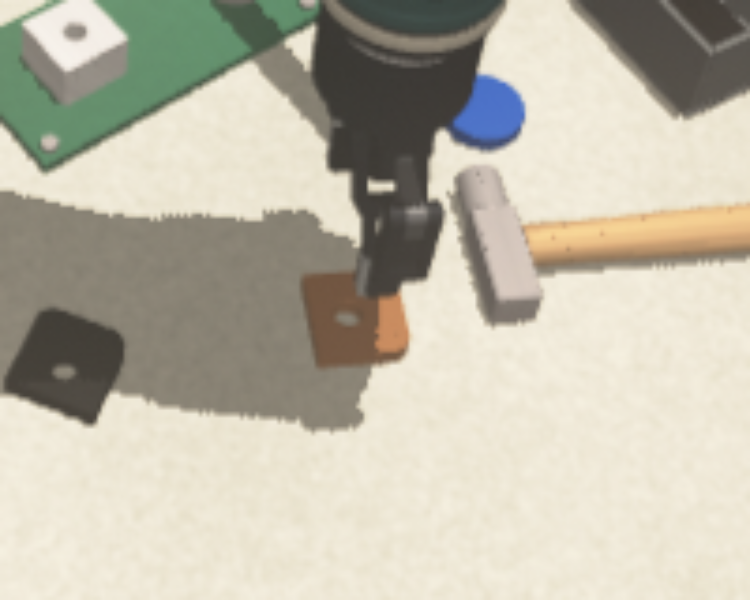

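Gripper above the tan lift (350,320), hammer clear by about 50 mm. Descend and grip.

Emit:
{"fn": "jog_arm", "kwargs": {"steps": [{"delta_pos": [-0.1,-0.4,0],"turn": -0.015},{"delta_pos": [-0.1,-0.4,-3],"turn": -0.015},{"delta_pos": [-0.1,-0.4,-5.5],"turn": -0.015},{"delta_pos": [-0.1,-0.4,-7],"turn": -0.015},{"delta_pos": [-0.1,-0.4,-7.4],"turn": -0.015}]}}

```text
t: 8.8
position: [0.5286, -0.2567, 0.0023]
ee_rot: [[-0.922, 0.387, -0.0], [0.387, 0.922, 0.0], [0.0, 0.0, -1.0]]
force: [-1.1, -0.4, 0.0]
gripper_width: 0.796
finger_force: 0.0
```

Emit:
{"fn": "jog_arm", "kwargs": {"steps": [{"delta_pos": [0,0,0],"turn": 0},{"delta_pos": [0,0,0],"turn": 0},{"delta_pos": [0,0,0],"turn": 0},{"delta_pos": [0,0,0],"turn": 0},{"delta_pos": [0,0,0],"turn": 0}], "grip": 40, "newtons": 30}}

```text
t: 9.43
position: [0.5291, -0.2569, 0.0032]
ee_rot: [[-0.922, 0.387, 0.001], [0.387, 0.922, -0.001], [-0.002, -0.0, -1.0]]
force: [-0.1, 0.8, 7.0]
gripper_width: 0.574
finger_force: 31.7
```

Emit:
{"fn": "jog_arm", "kwargs": {"steps": [{"delta_pos": [0,0,3],"turn": 0},{"delta_pos": [-0.5,1,7],"turn": 0.13},{"delta_pos": [-2,6,9],"turn": 0.27},{"delta_pos": [-4,12,9],"turn": 0.4},{"delta_pos": [-5.2,17,9],"turn": 0.534}]}}

```text
t: 10.05
position: [0.4757, -0.085, 0.0929]
ee_rot: [[-0.99, -0.14, 0.001], [-0.14, 0.99, -0.0], [-0.001, -0.0, -1.0]]
force: [1.1, 0.2, -1.0]
gripper_width: 0.575
finger_force: 31.3
```

Emit:
{"fn": "jog_arm", "kwargs": {"steps": [{"delta_pos": [0,3,0],"turn": 0},{"delta_pos": [0,4.6,0],"turn": 0},{"delta_pos": [0,4.6,0],"turn": 0},{"delta_pos": [0,4.6,0],"turn": 0},{"delta_pos": [0,4.6,0],"turn": 0}]}}

```text
t: 10.68
position: [0.4767, -0.0415, 0.0922]
ee_rot: [[-0.991, -0.135, -0.0], [-0.135, 0.991, -0.0], [0.0, -0.0, -1.0]]
force: [0.1, -0.7, -0.6]
gripper_width: 0.572
finger_force: 31.3
```

```bash
python3 - <<'E'
from h import *
st()
p,P=cloud("side"); save(np.hstack([cv2.resize(p[190:330,260:400],(600,600))]),"pl.png")
E
```

```text
t 10.675 pos [ 0.4767 -0.0415  0.0922] g 7.73 w 48.6 F [ 0.1 -0.7 -0.6] ff 31.32443480193615 j [-15.  16. -25.  49.  -0. -22.]
```

View pics/pl.png

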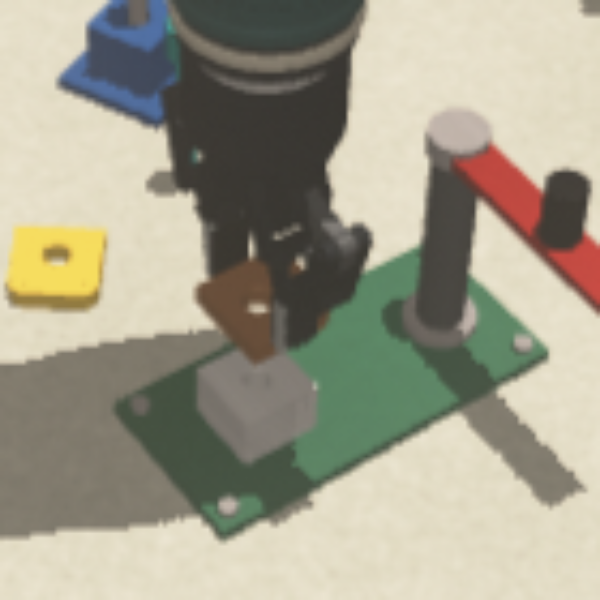

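The lift is level and its back faces the post. I lower it onto the pedestal and release.

Emit:
{"fn": "jog_arm", "kwargs": {"steps": [{"delta_pos": [0,0.15,-2],"turn": 0},{"delta_pos": [0,0.15,-4],"turn": 0},{"delta_pos": [0,0.15,-4.6],"turn": 0},{"delta_pos": [0,0.15,-4.8],"turn": 0},{"delta_pos": [0,0.15,-4.8],"turn": 0}]}}

```text
t: 11.35
position: [0.4768, -0.0393, 0.0447]
ee_rot: [[-0.991, -0.136, 0.001], [-0.136, 0.991, -0.0], [-0.001, -0.0, -1.0]]
force: [0.1, 0.3, 0.2]
gripper_width: 0.574
finger_force: 31.3
```

Emit:
{"fn": "jog_arm", "kwargs": {"steps": [{"delta_pos": [0,0,0],"turn": 0},{"delta_pos": [0,0,0],"turn": 0},{"delta_pos": [0,0,0],"turn": 0},{"delta_pos": [0,0,0],"turn": 0},{"delta_pos": [0,0,1],"turn": 0}], "grip": 78}}

```text
t: 11.98
position: [0.4761, -0.039, 0.0543]
ee_rot: [[-0.991, -0.136, -0.001], [-0.136, 0.991, 0.0], [0.001, 0.0, -1.0]]
force: [0.0, 0.1, 0.2]
gripper_width: 0.781
finger_force: 0.0
```

Emit:
{"fn": "jog_arm", "kwargs": {"steps": [{"delta_pos": [0,0,4],"turn": 0},{"delta_pos": [0,2,9],"turn": 0},{"delta_pos": [-1,8,12],"turn": 0},{"delta_pos": [-3,14,12],"turn": 0.1},{"delta_pos": [-5,20,12],"turn": 0.2}]}}

```text
t: 12.6
position: [0.4281, 0.1566, 0.1755]
ee_rot: [[-0.943, -0.332, 0.002], [-0.332, 0.943, 0.0], [-0.002, -0.0, -1.0]]
force: [0.3, 0.6, -0.6]
gripper_width: 0.78
finger_force: 0.0
```

Emit:
{"fn": "jog_arm", "kwargs": {"steps": [{"delta_pos": [-2,4,0],"turn": 0},{"delta_pos": [-4.5,5.3,-2],"turn": 0},{"delta_pos": [-4.5,5.3,-6],"turn": 0},{"delta_pos": [-4.5,5.3,-9],"turn": 0},{"delta_pos": [-4.5,5.3,-9],"turn": 0}]}}

```text
t: 13.22
position: [0.3824, 0.2077, 0.0836]
ee_rot: [[-0.944, -0.33, -0.003], [-0.33, 0.944, -0.001], [0.003, 0.0, -1.0]]
force: [-0.2, -0.5, -0.3]
gripper_width: 0.779
finger_force: 0.0
```

```bash
python3 - <<'E'
from h import *
st()
for n in("top","side"):
    p,P=cloud(n); save(p,n+"2.png"); save(cv2.resize(rect(p,n,.48,-.04,.052,40,2.5),(300,300)),"s1%s.png"%n)
    for x,y,z,c in[(.482,-.04,.052,"tan"),(.384,.216,.012,"tan"),(.488,.384,.012,"tan"),(.384,-.211,.012,"black")]: print(n,np.round(fit(p,n,x,y,z,c),4))
save(np.hstack([cv2.imread("pics/s1top.png"),cv2.imread("pics/s1side.png")])[...,::-1],"s1.png")
E
```

```text
t 13.225 pos [0.3824 0.2077 0.0836] g 19.27 w 66.2 F [-0.2 -0.5 -0.3] ff 0.0 j [ 18.  13. -31.  46.   0.  -2.]
top [ 0.4767 -0.0382  8.7035  0.9314]
top [ 3.641000e-01  2.050000e-01 -1.487688e+02  1.243000e-01]
top [0.4907 0.3857 5.9168 0.3511]
top [ 0.3805 -0.2144 39.2859  0.9426]
side [ 0.4757 -0.0413  7.55    0.8287]
side [ 0.3797  0.2072 24.1779  0.7527]
side [ 0.4932  0.38   46.2203  0.6227]
side [ 0.3775 -0.2207 39.0982  0.8715]
```

View pics/s1.png

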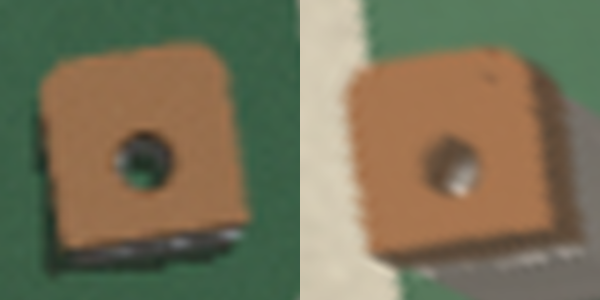

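The lift is placed within about 1 mm, its hole dark and centred at (145,160). Next, the lift at (380,213).

Emit:
{"fn": "jog_arm", "kwargs": {"steps": [{"delta_pos": [-0.2,0.55,0],"turn": 0.012},{"delta_pos": [-0.2,0.55,-3],"turn": 0.012},{"delta_pos": [-0.2,0.55,-6],"turn": 0.012},{"delta_pos": [-0.2,0.55,-7.8],"turn": 0.012},{"delta_pos": [-0.2,0.55,-8.0],"turn": 0.012}]}}

```text
t: 13.95
position: [0.3814, 0.2136, 0.0042]
ee_rot: [[-0.94, -0.342, -0.001], [-0.342, 0.94, -0.0], [0.001, 0.0, -1.0]]
force: [-0.3, -0.4, 0.9]
gripper_width: 0.779
finger_force: 0.0
```

Emit:
{"fn": "jog_arm", "kwargs": {"steps": [{"delta_pos": [0,0,0],"turn": 0},{"delta_pos": [0,0,0],"turn": 0},{"delta_pos": [0,0,0],"turn": 0},{"delta_pos": [0,0,0],"turn": 0},{"delta_pos": [0,0,0],"turn": 0}], "grip": 40}}

```text
t: 14.58
position: [0.3821, 0.2137, 0.0054]
ee_rot: [[-0.94, -0.341, 0.002], [-0.341, 0.94, 0.001], [-0.002, 0.0, -1.0]]
force: [-2.6, -0.3, 9.4]
gripper_width: 0.57
finger_force: 30.9
```

Emit:
{"fn": "jog_arm", "kwargs": {"steps": [{"delta_pos": [0,0,3],"turn": 0},{"delta_pos": [0,0,8],"turn": 0},{"delta_pos": [2,-3,12],"turn": -0.05},{"delta_pos": [4,-8,12],"turn": -0.1},{"delta_pos": [6,-14,12],"turn": -0.21}]}}

```text
t: 15.2
position: [0.4424, 0.073, 0.1258]
ee_rot: [[-0.991, -0.137, 0.003], [-0.137, 0.991, 0.0], [-0.003, -0.0, -1.0]]
force: [0.7, 0.3, -0.2]
gripper_width: 0.567
finger_force: 31.6
```

```bash
python3 - <<'E'
from h import *
st()
E
```

```text
t 15.2 pos [0.4424 0.073  0.1258] g 7.86 w 48.2 F [ 0.7  0.3 -0.2] ff 31.592310899868608 j [ -1.  11. -25.  53.   0.  -9.]
```

Emit:
{"fn": "jog_arm", "kwargs": {"steps": [{"delta_pos": [2,-6,0],"turn": 0},{"delta_pos": [3.5,-11.3,0],"turn": 0},{"delta_pos": [3.5,-11.3,0],"turn": 0},{"delta_pos": [3.5,-11.3,-2],"turn": 0},{"delta_pos": [3.5,-11.3,-4],"turn": 0}]}}

```text
t: 15.82
position: [0.4764, -0.0384, 0.0846]
ee_rot: [[-0.99, -0.138, 0.001], [-0.138, 0.99, -0.0], [-0.001, -0.0, -1.0]]
force: [0.5, -0.7, -0.1]
gripper_width: 0.566
finger_force: 31.6
```

```bash
python3 - <<'E'
from h import *
st()
E
```

```text
t 15.825 pos [ 0.4764 -0.0384  0.0846] g 7.93 w 48.1 F [ 0.5 -0.7 -0.1] ff 31.61433876492083 j [-14.  16. -26.  48.   0. -22.]
```

Emit:
{"fn": "jog_arm", "kwargs": {"steps": [{"delta_pos": [0.1,-0.15,-1.5],"turn": 0},{"delta_pos": [0.1,-0.15,-2.4],"turn": 0},{"delta_pos": [0.1,-0.15,-2.65],"turn": 0},{"delta_pos": [0.1,-0.15,-2.65],"turn": 0},{"delta_pos": [0.1,-0.15,-2.65],"turn": 0}]}}

```text
t: 16.45
position: [0.4776, -0.0403, 0.0582]
ee_rot: [[-0.99, -0.138, 0.001], [-0.138, 0.99, -0.0], [-0.001, -0.0, -1.0]]
force: [1.2, -0.9, -1.6]
gripper_width: 0.564
finger_force: 31.6
```

Emit:
{"fn": "jog_arm", "kwargs": {"steps": [{"delta_pos": [0,0,0],"turn": 0},{"delta_pos": [0,0,0],"turn": 0},{"delta_pos": [0,0,0],"turn": 0},{"delta_pos": [0,0,0],"turn": 0},{"delta_pos": [0,0,1],"turn": 0}], "grip": 78}}

```text
t: 17.08
position: [0.4769, -0.0402, 0.0677]
ee_rot: [[-0.99, -0.138, -0.001], [-0.138, 0.99, 0.0], [0.001, 0.0, -1.0]]
force: [-0.2, 0.3, 0.3]
gripper_width: 0.779
finger_force: 0.0
```

Emit:
{"fn": "jog_arm", "kwargs": {"steps": [{"delta_pos": [0,0,5],"turn": 0},{"delta_pos": [0,0,11],"turn": 0},{"delta_pos": [-2,4,14],"turn": 0},{"delta_pos": [-4,9.5,14],"turn": 0},{"delta_pos": [-5,15.5,14],"turn": 0.1}]}}

```text
t: 17.7
position: [0.4265, 0.1158, 0.209]
ee_rot: [[-0.972, -0.236, 0.002], [-0.236, 0.972, 0.0], [-0.002, -0.0, -1.0]]
force: [1.3, 0.0, -0.1]
gripper_width: 0.781
finger_force: 0.0
```

Emit:
{"fn": "jog_arm", "kwargs": {"steps": [{"delta_pos": [-1,6,0],"turn": 0.07},{"delta_pos": [0,12,0],"turn": 0.14},{"delta_pos": [2,17,0],"turn": 0.14},{"delta_pos": [4,22,0],"turn": 0.14},{"delta_pos": [5.7,26.5,0],"turn": 0.14}]}}

```text
t: 18.32
position: [0.4846, 0.3816, 0.2084]
ee_rot: [[-0.929, -0.37, 0.0], [-0.37, 0.929, 0.0], [-0.001, 0.0, -1.0]]
force: [1.3, -1.4, -0.1]
gripper_width: 0.78
finger_force: 0.0
```

```bash
python3 - <<'E'
from h import *
st()
for n in("top","side"):
    p,P=cloud(n); save(p,n+"3.png")
    for x,y,z,c in[(.482,-.04,.064,"tan"),(.488,.384,.012,"tan"),(.384,-.211,.012,"black")]: print(n,np.round(fit(p,n,x,y,z,c),4))
E
```

```text
t 18.325 pos [0.4846 0.3816 0.2084] g 21.7 w 66.3 F [ 1.3 -1.4 -0.1] ff 0.0 j [31. 25.  8. 74. -0.  9.]
top [ 0.4756 -0.0386  6.9152  0.9025]
top [  0.4925   0.3868 -43.3271   0.4073]
top [ 0.3806 -0.2145 39.409   0.942 ]
side [ 0.4753 -0.0413  7.5785  0.7672]
side [  0.4867   0.3838 -69.4051   0.7703]
side [ 0.3782 -0.2198 39.6529  0.8708]
```

```bash
python3 - <<'E'
from h import *
a=cv2.imread("pics/side3.png");b=cv2.imread("pics/top3.png");c=cv2.imread("pics/side2.png")
save(np.hstack([cv2.resize(x,(260,260)) for x in (a[130:230,200:300],c[130:230,200:300],b[200:300,100:200])])[...,::-1],"c3.png")
E
```

```text
(no output)
```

View pics/c3.png

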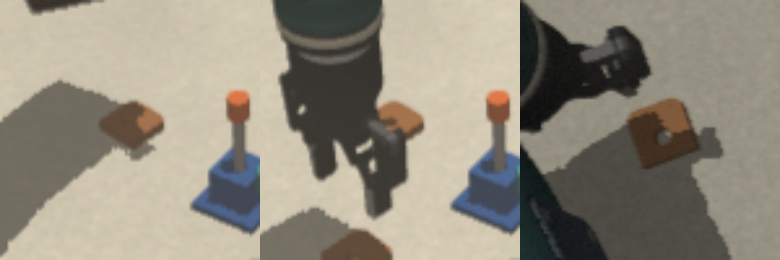

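The lift is unmoved at (155,251); its shadow spoiled the fit. I grip it.

Emit:
{"fn": "jog_arm", "kwargs": {"steps": [{"delta_pos": [0,-0.1,-6],"turn": 0},{"delta_pos": [0,-0.1,-12],"turn": 0},{"delta_pos": [0,-0.1,-17],"turn": 0},{"delta_pos": [0,-0.1,-19.8],"turn": 0},{"delta_pos": [0,-0.1,-20.4],"turn": 0}]}}

```text
t: 19.05
position: [0.4835, 0.3778, 0.0029]
ee_rot: [[-0.929, -0.369, -0.002], [-0.369, 0.929, -0.001], [0.002, -0.0, -1.0]]
force: [-0.0, 0.0, -0.0]
gripper_width: 0.776
finger_force: 0.0
```

Emit:
{"fn": "jog_arm", "kwargs": {"steps": [{"delta_pos": [0,0,0],"turn": 0},{"delta_pos": [0,0,0],"turn": 0},{"delta_pos": [0,0,0],"turn": 0},{"delta_pos": [0,0,0],"turn": 0},{"delta_pos": [0,0,0],"turn": 0}], "grip": 40}}

```text
t: 19.68
position: [0.485, 0.379, 0.0051]
ee_rot: [[-0.929, -0.369, 0.002], [-0.369, 0.929, 0.001], [-0.002, 0.0, -1.0]]
force: [-1.0, -0.8, 8.0]
gripper_width: 0.568
finger_force: 31.8
```

Emit:
{"fn": "jog_arm", "kwargs": {"steps": [{"delta_pos": [0,0,5],"turn": 0},{"delta_pos": [0,0,11],"turn": 0},{"delta_pos": [-2,-3,16],"turn": -0.1},{"delta_pos": [-4,-8,19],"turn": -0.24},{"delta_pos": [-5.7,-14,20],"turn": -0.24}]}}

```text
t: 20.3
position: [0.4274, 0.2386, 0.206]
ee_rot: [[-0.991, -0.137, 0.004], [-0.137, 0.991, 0.001], [-0.004, 0.001, -1.0]]
force: [1.7, 0.4, -0.2]
gripper_width: 0.571
finger_force: 31.4
```

Emit:
{"fn": "jog_arm", "kwargs": {"steps": [{"delta_pos": [-1,-6,0],"turn": 0},{"delta_pos": [0,-12,0],"turn": 0},{"delta_pos": [2,-18,0],"turn": 0},{"delta_pos": [4,-24,0],"turn": 0},{"delta_pos": [5,-28,-5],"turn": 0}]}}

```text
t: 20.92
position: [0.4797, -0.0418, 0.1582]
ee_rot: [[-0.991, -0.136, 0.007], [-0.136, 0.991, -0.002], [-0.007, -0.003, -1.0]]
force: [1.4, -0.4, -0.5]
gripper_width: 0.571
finger_force: 31.4
```

```bash
python3 - <<'E'
from h import *
st()
E
```

```text
t 20.925 pos [ 0.4797 -0.0418  0.1582] g 7.83 w 48.5 F [ 1.4 -0.4 -0.5] ff 31.415963731706142 j [-15.  13. -18.  59.  -0. -23.]
```

Emit:
{"fn": "jog_arm", "kwargs": {"steps": [{"delta_pos": [-0.2,0.15,-2],"turn": 0},{"delta_pos": [-0.2,0.15,-5],"turn": 0},{"delta_pos": [-0.2,0.15,-7],"turn": 0},{"delta_pos": [-0.2,0.15,-7],"turn": 0},{"delta_pos": [-0.2,0.15,-7],"turn": 0}]}}

```text
t: 21.55
position: [0.4754, -0.0372, 0.0872]
ee_rot: [[-0.99, -0.138, 0.001], [-0.138, 0.99, -0.0], [-0.001, -0.0, -1.0]]
force: [0.1, 0.1, -1.3]
gripper_width: 0.571
finger_force: 31.4
```

```bash
python3 - <<'E'
from h import *
st()
E
```

```text
t 21.55 pos [ 0.4754 -0.0372  0.0872] g 7.92 w 48.5 F [ 0.1  0.1 -1.3] ff 31.42267730087042 j [-14.  16. -26.  48.   0. -22.]
```

Emit:
{"fn": "jog_arm", "kwargs": {"steps": [{"delta_pos": [0.18,-0.28,0],"turn": 0},{"delta_pos": [0.18,-0.28,-1],"turn": 0},{"delta_pos": [0.18,-0.28,-1.7],"turn": 0},{"delta_pos": [0.18,-0.28,-1.7],"turn": 0},{"delta_pos": [0.18,-0.28,-1.7],"turn": 0}]}}

```text
t: 22.18
position: [0.4765, -0.0399, 0.0688]
ee_rot: [[-0.99, -0.138, -0.001], [-0.138, 0.99, 0.0], [0.001, 0.0, -1.0]]
force: [-0.1, 0.4, 0.0]
gripper_width: 0.572
finger_force: 34.4
```

Emit:
{"fn": "jog_arm", "kwargs": {"steps": [{"delta_pos": [0,0,0],"turn": 0},{"delta_pos": [0,0,0],"turn": 0},{"delta_pos": [0,0,0],"turn": 0},{"delta_pos": [0,0,0],"turn": 0},{"delta_pos": [0,0,1],"turn": 0}], "grip": 78}}

```text
t: 22.8
position: [0.4763, -0.0399, 0.0791]
ee_rot: [[-0.99, -0.138, -0.001], [-0.138, 0.99, 0.0], [0.001, 0.0, -1.0]]
force: [0.1, 0.0, -0.9]
gripper_width: 0.781
finger_force: 0.0
```

Emit:
{"fn": "jog_arm", "kwargs": {"steps": [{"delta_pos": [0,0,4],"turn": 0},{"delta_pos": [-1,-2,8],"turn": 0.1},{"delta_pos": [-4,-7,8],"turn": 0.25},{"delta_pos": [-7,-12,8],"turn": 0.4},{"delta_pos": [-9.7,-17.5,8],"turn": 0.548}]}}

```text
t: 23.42
position: [0.3815, -0.2113, 0.1601]
ee_rot: [[-0.778, -0.629, 0.001], [-0.629, 0.778, -0.001], [-0.0, -0.001, -1.0]]
force: [1.1, 0.2, 0.1]
gripper_width: 0.779
finger_force: 0.0
```

Emit:
{"fn": "jog_arm", "kwargs": {"steps": [{"delta_pos": [0,0,-4],"turn": 0},{"delta_pos": [0,0,-8],"turn": 0},{"delta_pos": [0,0,-8],"turn": 0},{"delta_pos": [0,0,-8],"turn": 0},{"delta_pos": [0,0,-8],"turn": 0}]}}

```text
t: 24.05
position: [0.3834, -0.2105, 0.0806]
ee_rot: [[-0.781, -0.625, 0.002], [-0.625, 0.781, -0.001], [-0.0, -0.002, -1.0]]
force: [0.9, -0.1, 0.9]
gripper_width: 0.781
finger_force: 0.0
```

```bash
python3 - <<'E'
from h import *
st()
A=[]
for n in("top","side"):
    p,P=cloud(n); save(p,n+"4.png")
    print(n,np.round(fit(p,n,.482,-.04,.076,"tan"),4),[ (round(r["p"],2),r["bbox"]) for r in bot.cut_out(n,"toppiece_hole")])
    A.append(rect(p,n,.48,-.04,.076,40,3.75))
A.append(cv2.resize(p[300:400,270:370],(300,300)))
save(np.hstack([cv2.resize(a,(260,260)) for a in A]),"s4.png")
E
```

```text
t 24.05 pos [ 0.3834 -0.2105  0.0806] g 38.68 w 66.4 F [ 0.9 -0.1  0.9] ff 0.0 j [-39.  13. -31.  46.  -0. -78.]
top [ 0.4761 -0.0386  6.9295  0.8668] [(0.49, [405.4, 286.5, 413.8, 301.9])]
side [ 4.63900e-01 -2.08000e-02  4.89242e+01  0.00000e+00] [(0.86, [299.3, 350.7, 334.6, 380.4])]
```

View pics/s4.png

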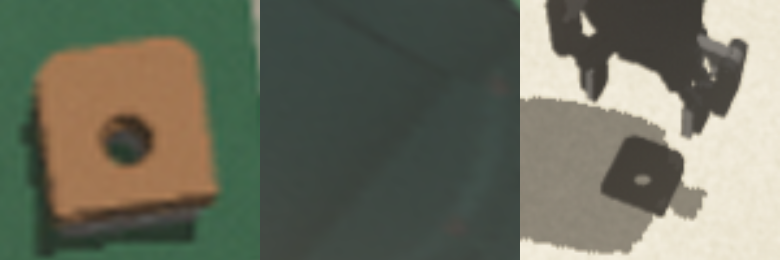

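The stack of three is neat, with the hole at (127,140). The top piece is unmoved, so I grip it.

Emit:
{"fn": "jog_arm", "kwargs": {"steps": [{"delta_pos": [-0.35,-0.5,0],"turn": 0.01},{"delta_pos": [-0.35,-0.5,-3],"turn": 0.01},{"delta_pos": [-0.35,-0.5,-6],"turn": 0.01},{"delta_pos": [-0.35,-0.5,-7.4],"turn": 0.01},{"delta_pos": [-0.35,-0.5,-7.6],"turn": 0.01}]}}

```text
t: 24.88
position: [0.3785, -0.215, 0.0026]
ee_rot: [[-0.775, -0.632, -0.001], [-0.632, 0.775, 0.001], [0.0, 0.002, -1.0]]
force: [0.2, -0.5, 0.5]
gripper_width: 0.778
finger_force: 0.0
```

Emit:
{"fn": "jog_arm", "kwargs": {"steps": [{"delta_pos": [0,0,0],"turn": 0},{"delta_pos": [0,0,0],"turn": 0},{"delta_pos": [0,0,0],"turn": 0},{"delta_pos": [0,0,0],"turn": 0},{"delta_pos": [0,0,0],"turn": 0}], "grip": 40}}

```text
t: 25.5
position: [0.3793, -0.2154, 0.0038]
ee_rot: [[-0.775, -0.633, 0.001], [-0.633, 0.775, -0.001], [-0.0, -0.001, -1.0]]
force: [-0.1, 0.2, 7.4]
gripper_width: 0.573
finger_force: 31.8
```

Emit:
{"fn": "jog_arm", "kwargs": {"steps": [{"delta_pos": [0,0,4],"turn": 0},{"delta_pos": [0,0,10],"turn": -0.1},{"delta_pos": [3,6,13],"turn": -0.25},{"delta_pos": [6,11,13],"turn": -0.4},{"delta_pos": [9.6,16,13],"turn": -0.54}]}}

```text
t: 26.12
position: [0.4686, -0.0647, 0.1342]
ee_rot: [[-0.99, -0.144, 0.002], [-0.144, 0.99, -0.001], [-0.002, -0.001, -1.0]]
force: [0.3, -1.5, -0.2]
gripper_width: 0.572
finger_force: 31.6
```

```bash
python3 - <<'E'
from h import *
st()
E
```

```text
t 26.125 pos [ 0.4686 -0.0647  0.1342] g 8.3 w 48.6 F [ 0.3 -1.5 -0.2] ff 31.57635435461998 j [-18.  13. -21.  55.  -0. -26.]
```

Emit:
{"fn": "jog_arm", "kwargs": {"steps": [{"delta_pos": [0.8,2.5,0],"turn": -0.008},{"delta_pos": [0.8,2.5,0],"turn": -0.008},{"delta_pos": [0.8,2.5,-2],"turn": -0.008},{"delta_pos": [0.8,2.5,-3.5],"turn": -0.008},{"delta_pos": [0.8,2.5,-3.5],"turn": -0.008}]}}

```text
t: 26.75
position: [0.4748, -0.0417, 0.0976]
ee_rot: [[-0.99, -0.141, -0.001], [-0.141, 0.99, 0.0], [0.001, 0.0, -1.0]]
force: [0.7, 0.2, -1.0]
gripper_width: 0.569
finger_force: 31.6
```

```bash
python3 - <<'E'
from h import *
st()
E
```

```text
t 26.75 pos [ 0.4748 -0.0417  0.0976] g 8.12 w 48.4 F [ 0.7  0.2 -1. ] ff 31.570667177438736 j [-15.  15. -24.  50.  -0. -23.]
```

Emit:
{"fn": "jog_arm", "kwargs": {"steps": [{"delta_pos": [0.2,0.17,0],"turn": 0},{"delta_pos": [0.2,0.17,-1],"turn": 0},{"delta_pos": [0.2,0.17,-1.6],"turn": 0},{"delta_pos": [0.2,0.17,-1.65],"turn": 0},{"delta_pos": [0.2,0.17,-1.65],"turn": 0}]}}

```text
t: 27.38
position: [0.4776, -0.0394, 0.0815]
ee_rot: [[-0.99, -0.142, -0.0], [-0.142, 0.99, 0.0], [0.0, 0.0, -1.0]]
force: [0.3, -0.2, -0.7]
gripper_width: 0.573
finger_force: 31.6
```

Emit:
{"fn": "jog_arm", "kwargs": {"steps": [{"delta_pos": [0,0,0],"turn": 0},{"delta_pos": [0,0,0],"turn": 0},{"delta_pos": [0,0,0],"turn": 0},{"delta_pos": [0,0,0],"turn": 0},{"delta_pos": [0,0,1],"turn": 0}], "grip": 78}}

```text
t: 28.0
position: [0.4772, -0.0393, 0.0915]
ee_rot: [[-0.99, -0.142, -0.001], [-0.142, 0.99, 0.0], [0.001, 0.0, -1.0]]
force: [0.1, -0.0, 1.2]
gripper_width: 0.781
finger_force: 0.0
```

Emit:
{"fn": "jog_arm", "kwargs": {"steps": [{"delta_pos": [0,0,5],"turn": 0},{"delta_pos": [0,2,11],"turn": 0},{"delta_pos": [-1,8,13],"turn": 0},{"delta_pos": [-2,14,13],"turn": 0},{"delta_pos": [-2,20,13],"turn": 0}]}}

```text
t: 28.62
position: [0.457, 0.1623, 0.2229]
ee_rot: [[-0.99, -0.141, 0.002], [-0.141, 0.99, 0.0], [-0.002, 0.0, -1.0]]
force: [1.0, -0.5, 0.1]
gripper_width: 0.784
finger_force: 0.0
```

```bash
python3 - <<'E'
from h import *
st()
A=[]
for n in("top","side"):
    p,P=cloud(n); save(p,n+"5.png")
    print(n,np.round(fit(p,n,.482,-.04,.088,"black"),4))
    A.append(rect(p,n,.48,-.04,.088,40,3.75))
    q=P.reshape(-1,3);m=(abs(q[:,0]-.54)<.03)&(abs(q[:,1]-.23)<.03)&(q[:,2]>.12)&(q[:,2]<.135); print(m.sum(),np.round(np.median(q[m],0),4),cv2.minAreaRect((q[m][:,:2]*1000).astype(np.float32)))
A.append(cv2.resize(p[150:350,230:430],(300,300)))
save(np.hstack([cv2.resize(a,(260,260)) for a in A]),"s5.png")
E
```

```text
t 28.625 pos [0.457  0.1623 0.2229] g 8.13 w 66.6 F [ 1.  -0.5  0.1] ff 0.0 j [10. 11. -9. 69. -0.  2.]
top [ 0.4777 -0.0381  8.3041  0.9069]
0 [nan nan nan] ((0.0, 0.0), (0.0, 0.0), 0.0)
side [ 0.4753 -0.0464  7.4617  0.7758]
64 [0.5376 0.2269 0.1279] ((538.5611572265625, 229.9304962158203), (22.24602508544922, 19.360700607299805), 64.36540985107422)
  return _methods._mean(a, axis=axis, dtype=dtype,
  ret = um.true_divide(
```

View pics/s5.png

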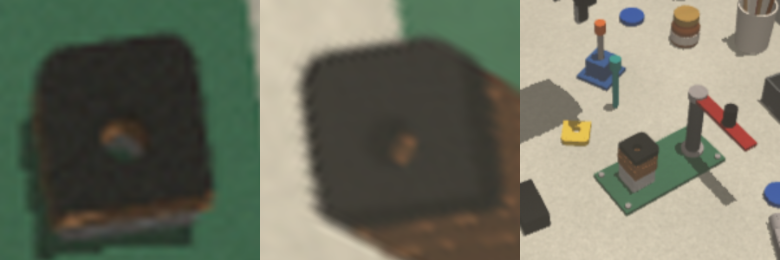

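The full stack is in place and the keeper is still open. Now the pin at about (539,230).

Emit:
{"fn": "jog_arm", "kwargs": {"steps": [{"delta_pos": [4,3.4,0],"turn": 0},{"delta_pos": [8.2,6.8,0],"turn": 0},{"delta_pos": [8.2,6.8,0],"turn": 0},{"delta_pos": [8.2,6.8,-4],"turn": 0},{"delta_pos": [8.2,6.8,-6],"turn": 0}], "grip": 60}}

```text
t: 29.35
position: [0.5386, 0.2276, 0.1605]
ee_rot: [[-0.99, -0.141, -0.001], [-0.141, 0.99, -0.001], [0.002, -0.0, -1.0]]
force: [0.7, 0.2, 0.3]
gripper_width: 0.596
finger_force: 0.0
```

```bash
python3 - <<'E'
from h import *
st()
p,P=cloud("side"); save(cv2.resize(p[110:240,240:370],(600,600)),"pin.png")
E
```

```text
t 29.35 pos [0.5386 0.2276 0.1605] g 8.13 w 50.7 F [0.7 0.2 0.3] ff 0.0 j [15. 23. -3. 65. -0.  7.]
```

View pics/pin.png

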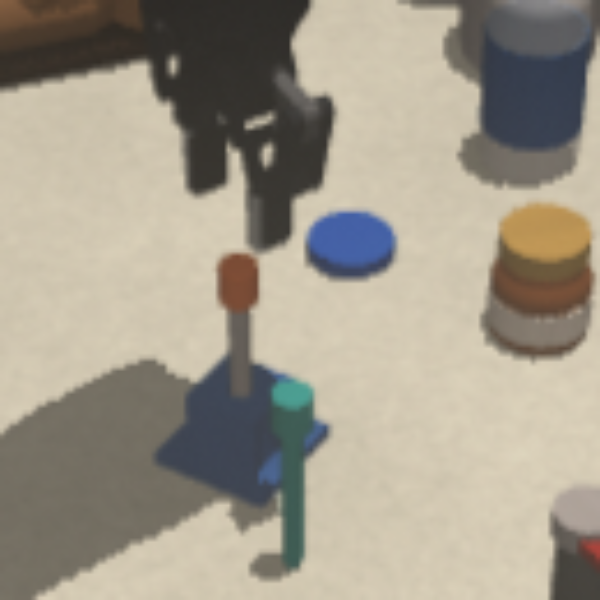

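The fingers straddle the orange head (238,280). I descend, grip and lift; the shaft needs over 100 mm of travel to clear.

Emit:
{"fn": "jog_arm", "kwargs": {"steps": [{"delta_pos": [0.05,0.25,0],"turn": 0},{"delta_pos": [0.05,0.25,-2],"turn": 0},{"delta_pos": [0.05,0.25,-4],"turn": 0},{"delta_pos": [0.05,0.25,-5.6],"turn": 0},{"delta_pos": [0.05,0.25,-5.6],"turn": 0}]}}

```text
t: 30.02
position: [0.5401, 0.2309, 0.1061]
ee_rot: [[-0.99, -0.142, 0.0], [-0.142, 0.99, -0.0], [-0.0, -0.0, -1.0]]
force: [0.3, -0.2, 1.1]
gripper_width: 0.597
finger_force: 0.0
```

Emit:
{"fn": "jog_arm", "kwargs": {"steps": [{"delta_pos": [0,0,0],"turn": 0},{"delta_pos": [0,0,0],"turn": 0},{"delta_pos": [0,0,0],"turn": 0},{"delta_pos": [0,0,0],"turn": 0},{"delta_pos": [0,0,0],"turn": 0}], "grip": 10, "newtons": 40}}

```text
t: 30.65
position: [0.5408, 0.2312, 0.1068]
ee_rot: [[-0.99, -0.142, 0.002], [-0.142, 0.99, 0.001], [-0.002, 0.0, -1.0]]
force: [0.6, 0.0, 7.0]
gripper_width: 0.238
finger_force: 38.9
```

```bash
python3 - <<'E'
from h import *
st()
E
```

```text
t 30.65 pos [0.5408 0.2312 0.1068] g 8.15 w 20.2 F [0.6 0.  7. ] ff 38.90945255756378 j [15. 25. -8. 57. -0.  7.]
```

Emit:
{"fn": "jog_arm", "kwargs": {"steps": [{"delta_pos": [0,0,2],"turn": 0},{"delta_pos": [0,0,5],"turn": 0},{"delta_pos": [0,0,9],"turn": 0},{"delta_pos": [0,0,13],"turn": 0},{"delta_pos": [-2,-1,14],"turn": 0}]}}

```text
t: 31.28
position: [0.5214, 0.2214, 0.248]
ee_rot: [[-0.99, -0.142, 0.004], [-0.142, 0.99, 0.001], [-0.004, 0.0, -1.0]]
force: [-0.3, -0.9, -1.3]
gripper_width: 0.239
finger_force: 39.2
```

Emit:
{"fn": "jog_arm", "kwargs": {"steps": [{"delta_pos": [-4,-4,0],"turn": 0},{"delta_pos": [-6,-9,0],"turn": 0},{"delta_pos": [-6,-15,0],"turn": 0},{"delta_pos": [-5,-20.5,0],"turn": 0},{"delta_pos": [-4.4,-26,0],"turn": 0}]}}

```text
t: 31.9
position: [0.4761, -0.0408, 0.2462]
ee_rot: [[-0.99, -0.142, 0.001], [-0.142, 0.99, -0.0], [-0.001, -0.0, -1.0]]
force: [1.5, 0.7, -0.2]
gripper_width: 0.24
finger_force: 39.4
```

Emit:
{"fn": "jog_arm", "kwargs": {"steps": [{"delta_pos": [0,0,0],"turn": 0},{"delta_pos": [0,0,0],"turn": 0},{"delta_pos": [0,0,0],"turn": 0},{"delta_pos": [0,0,0],"turn": 0},{"delta_pos": [0,0,0],"turn": 0}]}}

```text
t: 32.52
position: [0.4761, -0.0384, 0.2456]
ee_rot: [[-0.99, -0.143, 0.0], [-0.143, 0.99, -0.0], [-0.0, -0.0, -1.0]]
force: [0.4, -0.9, -1.0]
gripper_width: 0.238
finger_force: 39.5
```

```bash
python3 - <<'E'
from h import *
st()
s=bot.get_state(); x,y,z=s["position"]
for n in("top","side"):
    p,P=cloud(n); q=P.reshape(-1,3); im=p.reshape(-1,3).astype(int)
    m=(abs(q[:,0]-x)<.03)&(abs(q[:,1]-y)<.03)
    for lo in np.arange(.10,.26,.02):
        k=m&(q[:,2]>lo)&(q[:,2]<lo+.02)
        if k.sum()>3: print(n,round(lo,2),k.sum(),np.round(q[k].mean(0),4),np.ptp(q[k],0).round(3),im[k].mean(0).round())
    print(np.round(fit(p,n,.482,-.04,.088,"black"),4))
    save(p,n+"6.png")
E
```

```text
t 32.525 pos [ 0.4761 -0.0384  0.2456] g 8.21 w 20.2 F [ 0.4 -0.9 -1. ] ff 39.47553098201752 j [-14.  10.  -7.  73.   0. -23.]
[ 4.63900e-01 -2.08000e-02  4.89242e+01  0.00000e+00]
side 0.14 18 [ 0.4723 -0.0416  0.1547] [0.007 0.009 0.014] [130. 124. 113.]
side 0.16 40 [ 0.4721 -0.0425  0.1697] [0.011 0.013 0.019] [113. 107.  98.]
side 0.18 46 [ 0.4727 -0.0429  0.19  ] [0.011 0.008 0.02 ] [107. 101.  94.]
side 0.2 45 [ 0.4725 -0.0428  0.2108] [0.01  0.01  0.019] [105.  99.  92.]
side 0.22 36 [ 0.4717 -0.043   0.2293] [0.009 0.008 0.018] [106. 100.  93.]
side 0.24 94 [ 0.4689 -0.0465  0.2536] [0.024 0.051 0.019] [104.  89.  78.]
[ 0.4752 -0.0453  7.6067  0.7563]
```

Emit:
{"fn": "jog_arm", "kwargs": {"steps": [{"delta_pos": [0.1,-0.18,-1],"turn": 0},{"delta_pos": [0.1,-0.18,-3],"turn": 0},{"delta_pos": [0.1,-0.18,-5],"turn": 0},{"delta_pos": [0.1,-0.18,-5.5],"turn": 0},{"delta_pos": [0.1,-0.18,-5.5],"turn": 0}]}}

```text
t: 33.25
position: [0.477, -0.0408, 0.1904]
ee_rot: [[-0.99, -0.142, -0.0], [-0.142, 0.99, 0.0], [0.0, 0.0, -1.0]]
force: [0.1, -0.1, -0.5]
gripper_width: 0.24
finger_force: 39.5
```

```bash
python3 - <<'E'
from h import *
st()
p,P=cloud("side"); save(cv2.resize(p[190:310,270:390],(600,600)),"in.png")
q=P.reshape(-1,3); im=p.reshape(-1,3).astype(int)
m=(abs(q[:,0]-.476)<.03)&(abs(q[:,1]+.04)<.03)&(q[:,2]>.115)&(q[:,2]<.17); print(m.sum(),np.round(q[m].mean(0),4))
E
```

```text
t 33.25 pos [ 0.477  -0.0408  0.1904] g 8.15 w 20.4 F [ 0.1 -0.1 -0.5] ff 39.47823107242584 j [-15.  12. -14.  64.  -0. -23.]
111 [ 0.4728 -0.0446  0.1431]
```

View pics/in.png

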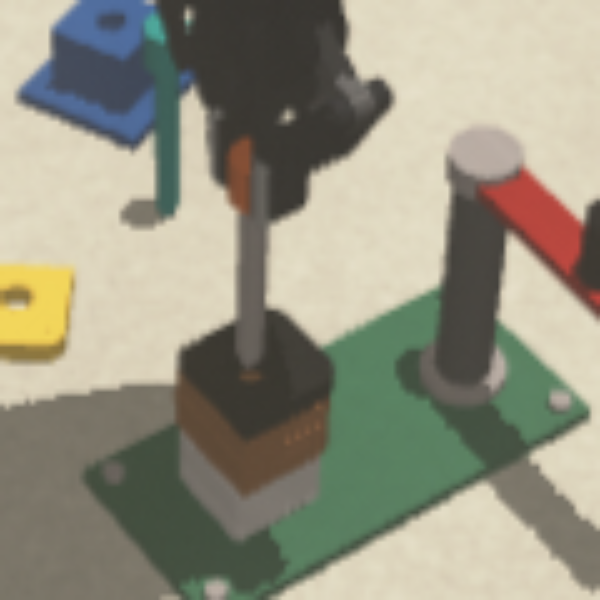

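The pin tip (250,365) hangs right over the hole (250,377). I go down through the stack.

Emit:
{"fn": "jog_arm", "kwargs": {"steps": [{"delta_pos": [0.08,0,-1],"turn": 0},{"delta_pos": [0.08,0,-2],"turn": 0},{"delta_pos": [0.08,0,-3],"turn": 0},{"delta_pos": [0.08,0,-4],"turn": 0},{"delta_pos": [0.08,0,-4.5],"turn": 0}]}}

```text
t: 33.92
position: [0.4776, -0.0407, 0.1447]
ee_rot: [[-0.99, -0.142, -0.001], [-0.142, 0.99, 0.0], [0.001, 0.0, -1.0]]
force: [-0.5, 0.7, -1.0]
gripper_width: 0.24
finger_force: 39.5
```

```bash
python3 - <<'E'
from h import *
st()
E
```

```text
t 33.925 pos [ 0.4776 -0.0407  0.1447] g 8.15 w 20.4 F [-0.5  0.7 -1. ] ff 39.4808703660965 j [-15.  13. -19.  58.  -0. -23.]
```

No resistance; the tip is at about 46 mm. Continuing to home.

Emit:
{"fn": "jog_arm", "kwargs": {"steps": [{"delta_pos": [0,0,-1],"turn": 0},{"delta_pos": [0,0,-2],"turn": 0},{"delta_pos": [0,0,-2.8],"turn": 0},{"delta_pos": [0,0,-3.4],"turn": 0},{"delta_pos": [0,0,-3.7],"turn": 0}]}}

```text
t: 34.55
position: [0.4778, -0.0407, 0.1081]
ee_rot: [[-0.99, -0.142, -0.0], [-0.142, 0.99, 0.0], [0.0, 0.0, -1.0]]
force: [-0.0, 0.7, 0.4]
gripper_width: 0.239
finger_force: 39.5
```

```bash
python3 - <<'E'
from h import *
st()
E
```

```text
t 34.55 pos [ 0.4778 -0.0407  0.1081] g 8.15 w 20.3 F [-0.   0.7  0.4] ff 39.48945164680481 j [-15.  15. -23.  52.   0. -23.]
```

Emit:
{"fn": "jog_arm", "kwargs": {"steps": [{"delta_pos": [0,0,0],"turn": 0},{"delta_pos": [0,0,0],"turn": 0},{"delta_pos": [0,0,0],"turn": 0},{"delta_pos": [0,0,1],"turn": 0},{"delta_pos": [0,0,3],"turn": 0}], "grip": 55, "newtons": 20}}

```text
t: 35.17
position: [0.4776, -0.0407, 0.1391]
ee_rot: [[-0.99, -0.142, -0.001], [-0.142, 0.99, 0.0], [0.001, 0.0, -1.0]]
force: [-0.3, -1.3, -0.4]
gripper_width: 0.55
finger_force: 0.0
```

Emit:
{"fn": "jog_arm", "kwargs": {"steps": [{"delta_pos": [0,0,5],"turn": 0},{"delta_pos": [0,0,10],"turn": 0.17},{"delta_pos": [4,-2,10],"turn": 0.34},{"delta_pos": [8,-4,10],"turn": 0.51},{"delta_pos": [12.7,-6.3,10],"turn": 0.68}], "grip": 50}}

```text
t: 35.8
position: [0.606, -0.1043, 0.2398]
ee_rot: [[-0.676, -0.737, 0.001], [-0.737, 0.676, -0.0], [-0.001, -0.001, -1.0]]
force: [0.6, 0.3, 1.3]
gripper_width: 0.497
finger_force: 0.0
```

Emit:
{"fn": "jog_arm", "kwargs": {"steps": [{"delta_pos": [0,0,0],"turn": 0.17},{"delta_pos": [0,0,0],"turn": 0.34},{"delta_pos": [0,0,0],"turn": 0.51},{"delta_pos": [0,0,-1],"turn": 0.68},{"delta_pos": [0,0,-2],"turn": 0.87}]}}

```text
t: 36.42
position: [0.6049, -0.1037, 0.2191]
ee_rot: [[0.125, -0.992, 0.001], [-0.992, -0.125, -0.0], [0.0, -0.001, -1.0]]
force: [0.2, -0.8, -0.0]
gripper_width: 0.501
finger_force: 0.0
```

```bash
python3 - <<'E'
from h import *
st()
for n in("top","side"):
    p,P=cloud(n); save(p,n+"7.png")
    q=P.reshape(-1,3);im=p.reshape(-1,3).astype(int)
    m=(abs(q[:,0]-.477)<.03)&(abs(q[:,1]+.04)<.03)&(q[:,2]>.1); print(n,m.sum(),np.round(q[m].mean(0),4) if m.sum() else 0,np.round(np.nanmax(q[m][:,2]),4) if m.sum() else 0)
    m=(abs(q[:,0]-.6)<.04)&(abs(q[:,1]+.1)<.04)&(q[:,2]>.165)&(q[:,2]<.185); print("knob",m.sum(),np.round(q[m].mean(0),4) if m.sum() else 0)
E
```

```text
t 36.425 pos [ 0.6049 -0.1037  0.2191] g -82.84 w 42.6 F [ 0.2 -0.8 -0. ] ff 0.0 j [ -17.   24.    9.   75.    0. -114.]
top 3060 [ 0.4761 -0.0403  0.7105] 0.7193
knob 0 0
side 141 [ 0.4736 -0.0456  0.123 ] 0.1334
knob 111 [ 0.6008 -0.1075  0.1754]
```

Emit:
{"fn": "jog_arm", "kwargs": {"steps": [{"delta_pos": [0,0,-2],"turn": 0},{"delta_pos": [0,0,-4],"turn": 0},{"delta_pos": [0,0,-5.5],"turn": 0},{"delta_pos": [0,0,-6.3],"turn": 0},{"delta_pos": [0,0,-6.3],"turn": 0}]}}

```text
t: 37.15
position: [0.6048, -0.1037, 0.1555]
ee_rot: [[0.118, -0.993, -0.0], [-0.993, -0.118, 0.0], [-0.0, 0.0, -1.0]]
force: [-0.5, -0.2, -0.7]
gripper_width: 0.499
finger_force: 0.0
```

Emit:
{"fn": "jog_arm", "kwargs": {"steps": [{"delta_pos": [0,0,0],"turn": 0},{"delta_pos": [0,0,0],"turn": 0},{"delta_pos": [0,0,0],"turn": 0},{"delta_pos": [0,0,0],"turn": 0},{"delta_pos": [0,0,0],"turn": 0}], "grip": 30}}

```text
t: 37.78
position: [0.6049, -0.1037, 0.1555]
ee_rot: [[0.119, -0.993, 0.0], [-0.993, -0.119, -0.0], [0.0, -0.0, -1.0]]
force: [0.3, -0.8, -0.9]
gripper_width: 0.304
finger_force: 0.0
```

Emit:
{"fn": "jog_arm", "kwargs": {"steps": [{"delta_pos": [-1.4,-0.05,0],"turn": -0.174},{"delta_pos": [-2.77,0.15,0],"turn": -0.349},{"delta_pos": [-4.1,0.58,0],"turn": -0.524},{"delta_pos": [-5.33,1.23,0],"turn": -0.698},{"delta_pos": [-6.43,2.09,0],"turn": -0.873}]}}

```text
t: 38.4
position: [0.5406, -0.083, 0.1557]
ee_rot: [[-0.689, -0.725, 0.001], [-0.725, 0.689, -0.001], [-0.0, -0.001, -1.0]]
force: [3.2, -0.1, 0.6]
gripper_width: 0.302
finger_force: 1.4
```

```bash
python3 - <<'E'
from h import *
st()
E
```

```text
t 38.4 pos [ 0.5406 -0.083   0.1557] g 46.44 w 25.7 F [ 3.2 -0.1  0.6] ff 1.4239079877734184 j [-17.  19.  -9.  62.  -0. -64.]
```

Emit:
{"fn": "jog_arm", "kwargs": {"steps": [{"delta_pos": [-0.93,1.04,0],"turn": -0.174},{"delta_pos": [-1.67,2.22,0],"turn": -0.349},{"delta_pos": [-2.19,3.51,0],"turn": -0.524},{"delta_pos": [-2.46,4.75,0],"turn": -0.68},{"delta_pos": [-2.49,4.95,0],"turn": -0.7}]}}

```text
t: 39.02
position: [0.5155, -0.0331, 0.1557]
ee_rot: [[-0.993, -0.117, 0.0], [-0.117, 0.993, -0.0], [0.0, -0.0, -1.0]]
force: [-1.0, -5.1, 1.6]
gripper_width: 0.301
finger_force: 2.5
```

Emit:
{"fn": "jog_arm", "kwargs": {"steps": [{"delta_pos": [0,0,0],"turn": 0},{"delta_pos": [0,0,0],"turn": 0},{"delta_pos": [0,0,0],"turn": 0},{"delta_pos": [0,0,0],"turn": 0},{"delta_pos": [0,0,0],"turn": 0}]}}

```text
t: 39.65
position: [0.5157, -0.0334, 0.1555]
ee_rot: [[-0.993, -0.117, -0.0], [-0.117, 0.993, 0.0], [0.0, 0.0, -1.0]]
force: [0.7, 0.8, 0.1]
gripper_width: 0.301
finger_force: 0.0
```

```bash
python3 - <<'E'
from h import *
st()
E
```

```text
t 39.65 pos [ 0.5157 -0.0334  0.1555] g 6.7 w 25.6 F [0.7 0.8 0.1] ff 0.0 j [-13.  16. -13.  61.   0. -19.]
```

Emit:
{"fn": "jog_arm", "kwargs": {"steps": [{"delta_pos": [0,0.15,0],"turn": 0},{"delta_pos": [0,0.3,0],"turn": 0},{"delta_pos": [0,0.3,0],"turn": 0},{"delta_pos": [0,0.3,0],"turn": 0},{"delta_pos": [0,0.3,0],"turn": 0}]}}

```text
t: 40.28
position: [0.5158, -0.0327, 0.1555]
ee_rot: [[-0.993, -0.115, -0.0], [-0.115, 0.993, -0.005], [0.001, -0.005, -1.0]]
force: [-1.6, -18.8, -2.1]
gripper_width: 0.301
finger_force: 9.7
```

```bash
python3 - <<'E'
from h import *
st()
E
```

```text
t 40.275 pos [ 0.5158 -0.0327  0.1555] g 6.6 w 25.6 F [ -1.6 -18.8  -2.1] ff 9.696231186389923 j [-12.  16. -13.  61.  -0. -19.]
```

The keeper is hard against its closed stop (19 N). I release, lift away and check.

Emit:
{"fn": "jog_arm", "kwargs": {"steps": [{"delta_pos": [0,-0.2,0],"turn": 0},{"delta_pos": [0,-0.2,0],"turn": 0},{"delta_pos": [0,-0.2,0],"turn": 0},{"delta_pos": [0,-0.2,2],"turn": 0},{"delta_pos": [0,-0.2,6],"turn": 0}], "grip": 55}}

```text
t: 40.9
position: [0.5149, -0.0319, 0.2153]
ee_rot: [[-0.993, -0.117, -0.003], [-0.117, 0.993, 0.001], [0.002, 0.001, -1.0]]
force: [0.6, 0.6, 1.0]
gripper_width: 0.552
finger_force: 0.0
```

Emit:
{"fn": "jog_arm", "kwargs": {"steps": [{"delta_pos": [0,0,3],"turn": 0},{"delta_pos": [-2,6,4],"turn": 0},{"delta_pos": [-4,12,4],"turn": 0},{"delta_pos": [-6,18,4],"turn": 0},{"delta_pos": [-8,23,4],"turn": 0}]}}

```text
t: 41.52
position: [0.4347, 0.1997, 0.2556]
ee_rot: [[-0.993, -0.117, 0.0], [-0.117, 0.993, 0.0], [-0.0, 0.0, -1.0]]
force: [1.1, 0.2, 0.5]
gripper_width: 0.551
finger_force: 0.0
```

```bash
python3 - <<'E'
from h import *
st()
for n in("top","side"):
    p,P=cloud(n); save(p,n+"8.png")
    q=P.reshape(-1,3);im=p.reshape(-1,3).astype(int)
    m=(abs(q[:,0]-.53)<.12)&(abs(q[:,1]+.03)<.1)&(q[:,2]>.138)&(q[:,2]<.15)&(im[:,0]>im[:,1]+30)
    print(n,"arm",cv2.minAreaRect((q[m][:,:2]*1000).astype(np.float32)))
    m=(abs(q[:,0]-.477)<.04)&(abs(q[:,1]+.04)<.04)&(q[:,2]>.1)&(q[:,2]<.135)&(im[:,0]>im[:,1]+25); print("head",m.sum(),np.round(q[m].mean(0),4))
    print(np.round(fit(p,n,.482,-.04,.088,"black"),4))
E
```

```text
t 41.525 pos [0.4347 0.1997 0.2556] g 6.71 w 46.9 F [1.1 0.2 0.5] ff 0.0 j [15. 10. -6. 74.  0.  8.]
top arm ((523.7207641601562, -32.878204345703125), (122.02960968017578, 23.752660751342773), 7.7240800857543945)
head 0 [nan nan nan]
[ 0.4778 -0.0376  5.7888  0.4441]
side arm ((522.5562744140625, -35.66596603393555), (125.31688690185547, 26.370075225830078), 7.0269904136657715)
head 79 [ 0.4729 -0.0492  0.1201]
[ 4.80700e-01 -5.03000e-02  9.57432e+01  7.67000e-02]<stdin>:8: RuntimeWarning: Mean of empty slice.
  ret = um.true_divide(
```

Keeper angle 7.4° against the jig's 7.8° means closed, with the pin head beneath it. Handing in.

```bash
python3 -c "
from cell import bot
print(bot.sign_off())"
```

```text
the job is handed in; nothing more can be done
None
```

I handed the job in at about 42 s, with no verdict returned: the three tan lifts and the black top piece are stacked (about 1–2 mm off the jig's hole), the pin went home without resistance, and the keeper is against its closed stop over it.

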